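# Line up the test bars in the V-block

### The arm

A 7-joint arm with a two-finger parallel gripper is mounted at the origin on the work surface. World frame = base frame: x ahead of the robot, y to its left, z up, the work surface at z = 0. Lengths are in m, angles in degrees, forces in N, time in s.
With the tool pointing down it reaches from about 0.425 to 0.925 m from the base axis. Payload 6.8 kg.
Tool frame: the origin (TCP) lies at the very end of the fingers, on their centre line; the grasp point (between the pads) lies 19 mm behind it; x points along the fingers, y is the direction in which the jaws open and shut, and the axes are right-handed (so a half turn about x gives the same grasp; the last joint's range is limited). The gripper opens to 88 mm and grips with 3 to 60 N. Pads are 20 mm wide; open, the fingers measure 115 mm over their backs; the gripper's body (75 mm by 178 mm) begins 61 mm behind the grasp point.
Start: joints at [60.556, 27.33, 1.283, 89.118, -0.659, 63.558, -4.761], TCP at [0.266, -0.62, 0.223] pointing down, gripper open.
Joint ranges: [-169.35, 169.35], [-19.33, 120.38], [-80.79, 83.38], [13.8, 139.57], [-78.32, 258.32], [9.67, 109.79], [-169.56, 169.56]. Speed limits (degrees/s): [136.94, 136.94, 180, 180, 180, 180, 180].

### API

Orientations are given as a 3x3 rotation matrix whose columns are the frame's x, y, z axes.
In Python, from cell import env gives the robot as it stands.
- The arm moves only by the tool arm_command, never from a script. Its argument "commands" is a list that holds one entry, the list of rows, each a list of 6 numbers: the shift along the tool's x, y, z in units of 40 mm (1.0 is 40 mm), then the turn, a rotation vector about the tool's x, y, z in units of 0.1 rad (1.0 is 0.1 rad). In form: [[[dx, dy, dz, wx, wy, wz], ...]]. A call has 1 to 10 rows; each row shifts and turns the commanded pose from where the row before left it, along the tool's axes as they then stand; what a row does not reach is not made up. A row lasts 1/12 s, in which the tool goes at most 41.7 mm and 7.16 degrees, less where a joint would pass 70% of its speed; a pose out of reach is approached as far as the arm can. A call with a number of a shift or a turn outside -1 to 1 is refused whole. A call with a gripper value outside its range is refused whole. "gripper" is the opening, from -1 (shut) to 1 (fully open), so that 0 is half open, set as the call begins (left out, the last holds). The fingers move at their own pace and stop on an object; the grip force is fixed at half the most. Time passes only in rows, so rows that do not move let the fingers close. It gives the time, the measured TCP pose, the force and the opening at its end, in the units of the state.
- env.sense(): the state, without advancing time (a new reading comes with each control period).
- env.snapshot(name): name is "side" or "top" or "wrist"; returns (picture, depth): 384x512x3 uint8, red, green, blue; 384x512 float32, m along the optical axis (not along the pixel's ray), 0 where there is no reading.
- env.camera_params(name): a dict with "camera_matrix" (3x3 intrinsics, pixels), "view" (4x4, takes a point from world to camera coordinates). Camera axes: x right, y down, z forward; pixel columns grow to the right and rows downward; lengths in m; the calibration is good to about 2 mm. A picture is of the moment at which its call begins: read the wrist's pose just before it. camera_params takes no time and is no camera call; for the wrist camera it gives the pose at the moment of the call.
- env.job_done(): hands the job in, once; it reports no verdict.
The state is a dict: "clock": time; "joints": joint angles; "joint_velocities": joint speeds; "tau": joint torques, N m; "tool_pos": TCP position; "eef_rot": TCP orientation; "force": force on the tool from outside, world axes, zero at the start; "torque": the same for the moment, N m; "gripper_width": finger opening in m.
Only numpy, scipy, OpenCV 4.12 (cv2) and the standard library are available. Lean on these libraries where they do the work, as an engineer would, in place of code of your own. Each camera call takes 0.05 s, during which the arm holds its last target. There are 200 camera calls.

### The job

First free the V-groove: slide the orange keeper lengthwise along its T-slot out through the open end (away from the black stop), lift it clear and stand it upright on the blue mat. Then lay every octagonal test bar (three or four of them) end to end in the V-groove, and push them gently along until the first is fully home against the black stop and each next one touches the one before, without gaps. Stand the yellow guard post upright on the bench close in front of the groove's open end, in line with the groove, so that the row cannot slip out, and leave the vials and the rest of the lab things where they stand.

Things in the scene. Friction and masses are not known exactly. Their poses are not given: they have to be found in the camera images.
- block: Fixed aluminium fixture block, 370 mm long (its x, from -185 to +185), 104 mm wide (its y from -72 to +32 mm), flat top face 40 mm above the bench. Origin: on the bench under the middle of the V-groove's length; x runs along the groove towards the stop, z up. The V-groove runs along y = 0, a T-slot parallel to it at y = -46 mm.
- stop: Black stop plate fixed across the +x end of the V-groove: 14 mm thick, 50 mm wide, from 35 to 65 mm above the bench.
- stop_face (a point): Point on the stop's face towards the bars, on the axis of a bar seated in the groove: 165 mm from the block's origin along x, 46.8 mm above the bench. Axes as the block's. The first bar's middle is 32 mm from it when home, the next 64 mm farther, and so on.
- groove (a point): Middle of the V-groove, at the height of a seated bar's axis, 46.8 mm above the bench and 6.8 mm above the block's top face. Axes as the block's. The V is 90 degrees, 26 mm wide at the top, 13 mm deep, as long as the block, open at the -x end. A bar seats on two of its 45-degree flats; its vertical side flats then stand just above the block's top face.
- slot_end (a point): Middle of the T-slot's floor at its open (-x) end, 15 mm above the bench. Axes as the block's. Slot neck 13 mm wide, from 30 to 40 mm above the bench; chamber below it 26 mm wide, 15 to 30 mm above the bench. The keeper leaves here, its foot clear of the slot once its origin is 20 mm beyond this point.
- keeper: Orange keeper, about 220 g, loose, captive in the T-slot. Origin: centre of its foot's underside, z up, x along the slot. Steel foot 40 x 22 x 12 mm, stem 40 x 9 mm (2 mm play each side), then a grip block 36 (x) x 26 (y) mm, 27 to 67 mm above the origin. A 20 mm wide arm reaches 53 mm along +y, 30 to 46 mm up, and blocks the V-groove. Slides with light friction; stands alone on its foot.
- mat: Blue square mat, 130 x 130 mm, 3 mm thick, fixed to the bench. Origin: centre of its underside, axes along its sides.
- bar0: Brass-coloured test bar, loose: octagonal section, 28 mm across flats (each flat 11.6 mm wide), 64 mm long, about 200 g (varies). Same size as the others. It starts lying flat on the bench. Origin: centre of the flat that is down at the start; its x axis runs along its length. None if absent.
- bar1: White plastic test bar, loose: octagonal section, 28 mm across flats (each flat 11.6 mm wide), 64 mm long, about 110 g (varies). Same size as the others. It starts lying flat on the bench. Origin: centre of the flat that is down at the start; its x axis runs along its length. None if absent.
- bar2: Copper-coloured test bar, loose: octagonal section, 28 mm across flats (each flat 11.6 mm wide), 64 mm long, about 200 g (varies). Same size as the others. It starts lying flat on the bench. Origin: centre of the flat that is down at the start; its x axis runs along its length. None if absent.
- bar3: Green plastic test bar, loose: octagonal section, 28 mm across flats (each flat 11.6 mm wide), 64 mm long, about 110 g (varies). Same size as the others. It starts lying flat on the bench. Origin: centre of the flat that is down at the start; its x axis runs along its length. None if absent.
- bar0_mid (a point): Point at the middle of bar0, on its long axis (14 mm above a surface it lies on; None if the bar is absent). x axis along the length of the bar.
- bar1_mid (a point): Point at the middle of bar1, on its long axis (14 mm above a surface it lies on; None if the bar is absent). x axis along the length of the bar.
- bar2_mid (a point): Point at the middle of bar2, on its long axis (14 mm above a surface it lies on; None if the bar is absent). x axis along the length of the bar.
- bar3_mid (a point): Point at the middle of bar3, on its long axis (14 mm above a surface it lies on; None if the bar is absent). x axis along the length of the bar.
- guard: Yellow guard post, loose, 38 mm across, 60 mm tall, about 250 g, standing upright on the bench. Origin: centre of its underside.
- groove_end (a point): The open (-x) end of the V-groove, on the axis of a seated bar, 46.8 mm above the bench. Axes as the block's.
- vial0: Glass vial with white cap, 28 mm across, 55 mm tall, a bystander. Origin: centre of its underside.
- vial1: The same kind of vial.
- vial2: The same kind of vial.
- beaker: Clear beaker, 84 mm across, 75 mm tall, a bystander. Origin: centre of its underside.
- tipbox: Blue tip box, 85 x 120 x 60 mm, a bystander. Origin: centre of its underside.
- wash: White wash bottle, 60 mm across, 150 mm tall, a bystander. Origin: centre of its underside.
Mind the look-alikes: they are no part of the job. There is more than one size of the guard; the job needs the largest. Leave any red look-alike of the bar1 alone.

How it is judged (in metres and radians):
On the way, in this order (a step that is already met when the one before it is completed fails the run):
1. the keeper reaches the open end of its T-slot, still at slot height (x of keeper in the frame of block between -0.225 and -0.16 m and y of keeper in the frame of block between -0.06 and -0.032 m and height (world z) of keeper below 0.04 m).
2. the keeper stands upright on the blue mat, released (x of keeper in the frame of mat between -0.062 and 0.062 m and y of keeper in the frame of mat between -0.062 and 0.062 m and height (world z) of keeper below 0.008 m and angle between keeper's own z axis and vertical below 0.15 rad and contact force between the fingers and keeper below 0.3 N and linear speed of keeper below 0.02 m/s), for 0.2 s.
3. a test bar is seated in the groove against the stop (((y of bar0_mid in the frame of stop_face between -0.004 and 0.004 m and z of bar0_mid in the frame of stop_face between -0.004 and 0.005 m and angle between the x axis of bar0 and the x axis of block, either way round below 0.08 rad and x of bar0_mid in the frame of stop_face between -0.035 and -0.026 m) or (y of bar1_mid in the frame of stop_face between -0.004 and 0.004 m and z of bar1_mid in the frame of stop_face between -0.004 and 0.005 m and angle between the x axis of bar1 and the x axis of block, either way round below 0.08 rad and x of bar1_mid in the frame of stop_face between -0.035 and -0.026 m) or (y of bar2_mid in the frame of stop_face between -0.004 and 0.004 m and z of bar2_mid in the frame of stop_face between -0.004 and 0.005 m and angle between the x axis of bar2 and the x axis of block, either way round below 0.08 rad and x of bar2_mid in the frame of stop_face between -0.035 and -0.026 m) or (y of bar3_mid in the frame of stop_face between -0.004 and 0.004 m and z of bar3_mid in the frame of stop_face between -0.004 and 0.005 m and angle between the x axis of bar3 and the x axis of block, either way round below 0.08 rad and x of bar3_mid in the frame of stop_face between -0.035 and -0.026 m))), for 0.2 s.
At the end, for the whole second after the job is handed in: Bars in the groove (axis within 4 mm, 0.08 rad), first within 3 mm of the stop, each next touching (1.5 mm gaps allowed); keeper upright, origin on the mat; guard upright on the bench, centre 10 to 80 mm beyond the groove's end, within 22 mm of its line; all at rest (x of keeper in the frame of mat between -0.062 and 0.062 m and y of keeper in the frame of mat between -0.062 and 0.062 m and height (world z) of keeper below 0.008 m and angle between each of keeper, guard's own z axis and vertical below 0.15 rad and x of guard in the frame of groove_end between -0.08 and -0.01 m and y of guard in the frame of groove_end between -0.022 and 0.022 m and height (world z) of guard below 0.006 m and y of bar0_mid in the frame of stop_face between -0.004 and 0.004 m and z of bar0_mid in the frame of stop_face between -0.004 and 0.005 m and angle between the x axis of each of bar0, bar1, bar2, bar3 and the x axis of block, either way round below 0.08 rad and (x of bar0_mid in the frame of stop_face between -0.035 and -0.026 m or (x of bar0_mid in the frame of stop_face between -0.1005 and -0.09 m and (x of bar1_mid in the frame of stop_face between -0.035 and -0.026 m or x of bar2_mid in the frame of stop_face between -0.035 and -0.026 m or x of bar3_mid in the frame of stop_face between -0.035 and -0.026 m)) or (x of bar0_mid in the frame of stop_face between -0.166 and -0.154 m and (x of bar1_mid in the frame of stop_face between -0.1005 and -0.09 m or x of bar2_mid in the frame of stop_face between -0.1005 and -0.09 m or x of bar3_mid in the frame of stop_face between -0.1005 and -0.09 m)) or (x of bar0_mid in the frame of stop_face between -0.2315 and -0.218 m and (x of bar1_mid in the frame of stop_face between -0.166 and -0.154 m or x of bar2_mid in the frame of stop_face between -0.166 and -0.154 m or x of bar3_mid in the frame of stop_face between -0.166 and -0.154 m))) and y of bar1_mid in the frame of stop_face between -0.004 and 0.004 m and z of bar1_mid in the frame of stop_face between -0.004 and 0.005 m and (x of bar1_mid in the frame of stop_face between -0.035 and -0.026 m or (x of bar1_mid in the frame of stop_face between -0.1005 and -0.09 m and (x of bar0_mid in the frame of stop_face between -0.035 and -0.026 m or x of bar2_mid in the frame of stop_face between -0.035 and -0.026 m or x of bar3_mid in the frame of stop_face between -0.035 and -0.026 m)) or (x of bar1_mid in the frame of stop_face between -0.166 and -0.154 m and (x of bar0_mid in the frame of stop_face between -0.1005 and -0.09 m or x of bar2_mid in the frame of stop_face between -0.1005 and -0.09 m or x of bar3_mid in the frame of stop_face between -0.1005 and -0.09 m)) or (x of bar1_mid in the frame of stop_face between -0.2315 and -0.218 m and (x of bar0_mid in the frame of stop_face between -0.166 and -0.154 m or x of bar2_mid in the frame of stop_face between -0.166 and -0.154 m or x of bar3_mid in the frame of stop_face between -0.166 and -0.154 m))) and y of bar2_mid in the frame of stop_face between -0.004 and 0.004 m and z of bar2_mid in the frame of stop_face between -0.004 and 0.005 m and (x of bar2_mid in the frame of stop_face between -0.035 and -0.026 m or (x of bar2_mid in the frame of stop_face between -0.1005 and -0.09 m and (x of bar0_mid in the frame of stop_face between -0.035 and -0.026 m or x of bar1_mid in the frame of stop_face between -0.035 and -0.026 m or x of bar3_mid in the frame of stop_face between -0.035 and -0.026 m)) or (x of bar2_mid in the frame of stop_face between -0.166 and -0.154 m and (x of bar0_mid in the frame of stop_face between -0.1005 and -0.09 m or x of bar1_mid in the frame of stop_face between -0.1005 and -0.09 m or x of bar3_mid in the frame of stop_face between -0.1005 and -0.09 m)) or (x of bar2_mid in the frame of stop_face between -0.2315 and -0.218 m and (x of bar0_mid in the frame of stop_face between -0.166 and -0.154 m or x of bar1_mid in the frame of stop_face between -0.166 and -0.154 m or x of bar3_mid in the frame of stop_face between -0.166 and -0.154 m))) and y of bar3_mid in the frame of stop_face between -0.004 and 0.004 m and z of bar3_mid in the frame of stop_face between -0.004 and 0.005 m and (x of bar3_mid in the frame of stop_face between -0.035 and -0.026 m or (x of bar3_mid in the frame of stop_face between -0.1005 and -0.09 m and (x of bar0_mid in the frame of stop_face between -0.035 and -0.026 m or x of bar1_mid in the frame of stop_face between -0.035 and -0.026 m or x of bar2_mid in the frame of stop_face between -0.035 and -0.026 m)) or (x of bar3_mid in the frame of stop_face between -0.166 and -0.154 m and (x of bar0_mid in the frame of stop_face between -0.1005 and -0.09 m or x of bar1_mid in the frame of stop_face between -0.1005 and -0.09 m or x of bar2_mid in the frame of stop_face between -0.1005 and -0.09 m)) or (x of bar3_mid in the frame of stop_face between -0.2315 and -0.218 m and (x of bar0_mid in the frame of stop_face between -0.166 and -0.154 m or x of bar1_mid in the frame of stop_face between -0.166 and -0.154 m or x of bar2_mid in the frame of stop_face between -0.166 and -0.154 m))) and linear speed of each of bar0, bar1, bar2, bar3, keeper, guard below 0.02 m/s).
It fails at once if a bar is rammed against the stop (over 40 N) (contact force between any of bar0, bar1, bar2, bar3 and stop above 40 N).
It fails at once if a bystander is shifted by more than 5 cm (distance of any of vial0, vial1, vial2, beaker, tipbox, wash from where it was at the start of the episode above 0.05 m).
It fails at once if a vial, the beaker or the wash bottle is tipped over (angle between any of vial0, vial1, vial2, beaker, wash's own z axis and vertical above 0.6 rad).
Of bar0, bar1, bar2, bar3 only 3 to 4 are there at a start; the rules pass over those that are not, and their reading is None.
At some moment in a run one of bar0, bar1, bar2, bar3 may be knocked a few centimetres aside while the robot is not near it.
It also fails if it takes over 210 s, if anything falls off the work surface, if the arm or the gripper's body presses on something with over 40 N, if the wrist force passes 120 N, or if a joint passes its speed limit or range.

## Working session

There is one attempt and no reset: what is moved stays moved. The work goes in short steps, Python scripts to look and compute and a tool call to move; the robot and the scene stay as the last step left them, time stands still between calls to the robot, and variables do not carry over. Pictures are saved under pics/ and viewed, about 12 in all and at most 16, crops included, and the job is handed in when it is done.

Besides the shell and the picture viewer there is one more tool, called after "Request:" as name(argument=value, ...), one argument or row to a line, values as JSON. arm_command: Moves the arm, as the interface text tells. Its arguments: {"type":"object","properties":{"commands":{"type":"array"},"gripper":{"type":"number"}},"required":["commands"]}

```bash
mkdir -p pics; ls; cat > h.py <<'E'
import numpy as np, cv2, sys
from cell import env
def snap(n):
    p=env.camera_params(n); im,d=env.snapshot(n); np.savez(f'{n}.npz',im=im,d=d,K=p['camera_matrix'],V=p['view']); return im,d
def load(n):
    z=np.load(f'{n}.npz'); return z['im'],z['d'],z['K'],z['V']
def cloud(n):
    im,d,K,V=load(n); h,w=d.shape; u,v=np.meshgrid(np.arange(w),np.arange(h))
    P=np.stack([(u-K[0,2])/K[0,0]*d,(v-K[1,2])/K[1,1]*d,d],-1)
    W=(P-V[:3,3])@V[:3,:3]   # R^T (P-t)
    W[d==0]=np.nan
    return im,W
def save(im,name,s=1):
    cv2.imwrite(f'pics/{name}.png',cv2.resize(im[...,::-1],None,fx=s,fy=s,interpolation=cv2.INTER_CUBIC))
E
python3 - <<'E'
from h import *
s=env.sense();print({k:np.round(v,3).tolist() for k,v in s.items()})
for n in('top','side'):
    im,d=snap(n); p=env.camera_params(n);print(n,np.round(p['camera_matrix'],1).tolist(),np.round(p['view'],3).tolist()); save(im,n+'0',1.5)
E
```

```text
pics
{'clock': 0.0, 'joints': [60.555, 27.376, 1.279, 89.177, -0.661, 63.557, -4.76], 'joint_velocities': [0.004, -0.068, -0.014, -0.092, 0.03, 0.115, 0.036], 'tau': [-0.0, -58.285, 1.534, -27.261, -0.054, 0.017, 0.0], 'tool_pos': [0.266, -0.62, 0.222], 'eef_rot': [[-0.001, 0.395, -0.919], [0.002, -0.919, -0.395], [-1.0, -0.002, 0.0]], 'force': [0.265, 0.043, -0.855], 'torque': [0.03, 0.01, -0.011], 'gripper_width': 0.088}
top [[460.5, 0.0, 254.8], [0.0, 460.5, 191.4], [0.0, 0.0, 1.0]] [[-0.015, -1.0, -0.009, 0.033], [-0.981, 0.016, -0.196, 0.555], [0.196, 0.005, -0.981, 1.455], [0.0, 0.0, 0.0, 1.0]]
side [[381.3, 0.0, 256.3], [0.0, 381.3, 188.3], [0.0, 0.0, 1.0]] [[-0.834, -0.551, 0.015, 0.46], [-0.369, 0.539, -0.757, 0.235], [0.409, -0.637, -0.653, 0.871], [0.0, 0.0, 0.0, 1.0]]
```

View pics/top0.png

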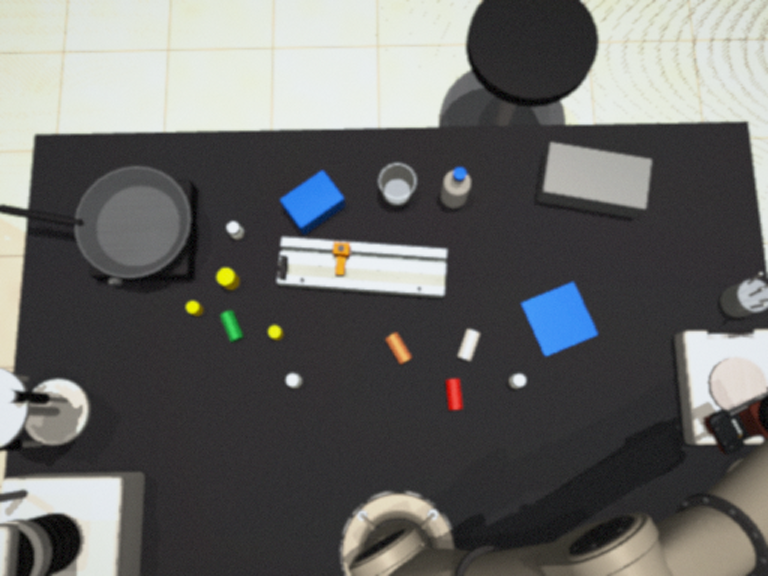

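View pics/side0.png

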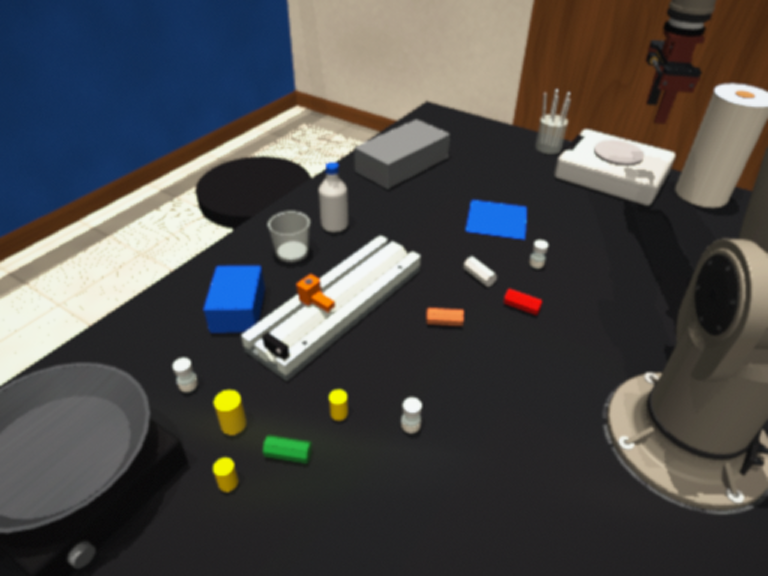

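The bars present are copper (398,347), white (469,345) and green (232,325), with no brass bar. The red bar is at (455,394). The largest yellow post is at (227,278). The stop is at the block's left end, (283,267), and the mat is at (560,318). Next I'll turn these into positions.

```bash
cat > m.py <<'E'
from h import *
im,W=cloud('top'); hsv=cv2.cvtColor(im,cv2.COLOR_RGB2HSV)
def blob(c,r,zmin,zmax,cond=None):
    u,v=int(c[0]/1.5),int(c[1]/1.5); m=np.zeros(im.shape[:2],bool); m[v-r:v+r,u-r:u+r]=1
    m&=(W[...,2]>zmin)&(W[...,2]<zmax)
    if cond is not None: m&=cond
    P=W[m]; (cx,cy),(a,b),t=cv2.minAreaRect((P[:,:2]*1000).astype(np.float32))
    e,vec=np.linalg.eigh(np.cov(P[:,:2].T)); ax=vec[:,1]
    return np.round([cx,cy,a,b,t],1).tolist(),'med',np.round(np.median(P,0)*1000,1),'mean',np.round(P.mean(0)*1000,1),'ang',round(np.degrees(np.arctan2(ax[1],ax[0])),1),len(P)
S=hsv[...,1]
for n,c,r in [('copper',(398,347),18),('white',(469,345),18),('green',(232,325),18),('red',(455,394),18)]: print(n,*blob(c,r,.018,.04))
for n,c,r in [('guard',(227,275),14),('g2',(193,307),10),('g3',(275,331),10),('v0',(235,230),12),('v1',(293,380),12),('v2',(517,380),12)]: print(n,*blob(c,r,.03,.09))
print('mat',*blob((560,318),35,-.01,.02,(S>150)&(hsv[...,0]>95)&(hsv[...,0]<130)))
print('block',*blob((362,267),75,.034,.044,S<60))
print('keeper',*blob((341,257),20,.05,.2,(S>150)&(hsv[...,0]<25)))
for n,c,r in [('tip',(312,200),30),('beak',(397,186),18),('wash',(456,186),18)]: print(n,*blob(c,r,.03,.17))
x=im[150:205,175:305];save(x,'blk0',6)
E
python3 m.py
```

```text
copper [425.0, -7.1, 63.3, 27.4, 29.8] med [424.4  -6.7  27.4] mean [424.9  -6.7  27. ] ang -149.6 158
white [430.3, -160.6, 28.2, 64.4, 69.8] med [ 430.9 -160.7   25.4] mean [ 430.2 -160.7   25.5] ang 158.5 163
green [481.0, 362.2, 65.2, 28.7, 24.4] med [479.8 361.7  25.8] mean [480.6 361.6  26. ] ang -156.6 168
red [323.5, -125.4, 63.6, 27.7, 5.8] med [ 324.3 -125.    26.3] mean [ 323.4 -125.3   26.1] ang -174.8 163
guard [584.1, 369.9, 38.1, 35.0, 44.5] med [581.  367.7  59.1] mean [582.  367.6  56.5] ang -135.2 129
g2 [520.8, 443.8, 26.0, 24.5, 45.0] med [520.2 443.   41.9] mean [520.3 443.3  41.3] ang 78.9 60
g3 [463.1, 262.4, 26.4, 23.5, 5.1] med [462.7 262.6  42.5] mean [462.7 262.4  42.4] ang -161.5 56
v0 [696.3, 357.3, 25.4, 25.9, 24.1] med [694.9 355.9  54.5] mean [695.6 356.3  53.1] ang 56.8 61
v1 [357.7, 220.6, 24.9, 24.3, 47.6] med [357.5 219.3  53.8] mean [357.2 220.1  53.4] ang -158.7 60
v2 [349.6, -260.6, 25.1, 25.0, 84.8] med [ 349.6 -260.1   54.1] mean [ 348.9 -260.1   53.3] ang 91.3 63
mat [488.9, -370.4, 134.3, 136.2, 21.3] med [ 487.3 -369.     2.5] mean [ 487.5 -369.3    2.7] ang 93.1 1574
block [655.1, 4.0, 470.8, 339.6, 68.5] med [606.7  47.1  39.5] mean [610.6  58.7  39.3] ang 87.5 2148
keeper [617.3, 114.4, 32.6, 60.9, 87.5] med [625.7 115.4  69.7] mean [620.8 114.6  70.9] ang 171.9 126
tip [735.2, 167.5, 174.7, 169.1, 0.2] med [748.9 181.6  58.9] mean [742.6 180.6  56.5] ang 158.3 1086
beak [791.7, -11.0, 82.0, 81.4, 47.3] med [810.6 -10.8  62. ] mean [799.8 -10.7  59.4] ang 174.3 286
wash [773.5, -139.4, 58.9, 52.7, 71.5] med [ 766.3 -136.5  101.4] mean [ 767.4 -137.5   99.8] ang 72.7 362
```

View pics/blk0.png

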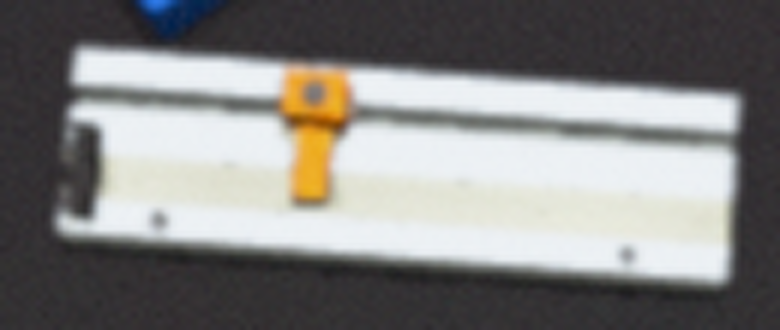

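```bash
cat > b.py <<'E'
from h import *
im,W=cloud('top'); _,_,K,V=load('top')
def ray(u,v,z):
    R=V[:3,:3]; o=-R.T@V[:3,3]; d=R.T@np.linalg.inv(K)@[u,v,1]; return (o+d*(z-o[2])/d[2])[:2]*1000
for c in [(75,47),(741,93),(729,282),(57,236)]:
    print(np.round(ray(c[0]/6+175-.5+.083,c[1]/6+150-.5+.083,.04),1))
m=((W[...,2]>.033)&(W[...,2]<.046)&(im.min(-1)>130)).astype(np.uint8)
n,l,s,c=cv2.connectedComponentsWithStats(cv2.morphologyEx(m,cv2.MORPH_CLOSE,np.ones((7,7))))
i=np.argmax(s[1:,4])+1; P=W[(l==i)&(m>0)]
r=cv2.minAreaRect((P[:,:2]*1000).astype(np.float32));print(r,s[i],np.median(P[:,2])); print(cv2.boxPoints(r))
E
python3 b.py
cat > go.py <<'E'
# usage: go.py x y z [yaw of tool y axis in deg]  (mm)
from h import *
from scipy.spatial.transform import Rotation as Ro
s=env.sense();R=np.array(s['eef_rot']);p=np.array(s['tool_pos'])*1000
a=[float(v) for v in sys.argv[1:]];t=np.array(a[:3])
cur=np.degrees(np.arctan2(R[1,1],R[0,1])); yaw=a[3] if len(a)>3 else cur
d=(yaw-cur+90)%180-90; yaw=np.radians(cur+d)
T=np.array([[0,np.cos(yaw),0],[0,np.sin(yaw),0],[-1,0,0]],float);T[:,2]=np.cross(T[:,0],T[:,1])
print('pos',p.round(1),'yaw',round(cur,1),'F',np.round(s['force'],1),'w',round(s['gripper_width']*1000,1),'t',s['clock'])
print('turn units first',(Ro.from_matrix(R.T@T).as_rotvec()/.1).round(2),' then shift units',(T.T@(t-p)/40).round(2),'| shift now',(R.T@(t-p)/40).round(2))
E
```

```text
[678.3 250.7]
[ 645.2 -121.6]
[ 538.1 -111.4]
[570.2 259.2]
((607.5687255859375, 71.09895324707031), (370.50396728515625, 106.9842529296875), 84.68267822265625) [ 184  158  114   39 3208] 0.039521651860307025
[[ 537.13916  -108.398636]
 [ 643.6631   -118.313034]
 [ 677.9983    250.59654 ]
 [ 571.47437   260.51093 ]]
```

```bash
cat >> b.py <<'E'
O=np.array([587.9,72.0]);th=np.radians(84.97);ex=np.array([np.cos(th),np.sin(th)]);ey=np.array([-ex[1],ex[0]])
for c in [(314,93),(286,72),(347,72),(347,122),(284,118)]:
    p=ray(c[0]/6+174.6,c[1]/6+149.6,.082);print(c,p.round(1),'blk',((p-O)@ex).round(1),((p-O)@ey).round(1))
for c in [(295,200),(327,200)]:
    p=ray(c[0]/6+174.6,c[1]/6+149.6,.061);print(c,p.round(1),'blk',((p-O)@ex).round(1),((p-O)@ey).round(1))
E
python3 b.py|tail -7; python3 go.py 634 115 260 84.97; python3 go.py 470 -215 240 84.97
```

```text
(314, 93) [638.3 113.8] blk 46.1 -46.6
(286, 72) [650.4 129. ] blk 62.3 -57.3
(347, 72) [649.8  95.8] blk 29.2 -59.6
(347, 122) [621.8  96. ] blk 26.9 -31.7
(284, 118) [624.7 130.1] blk 61.1 -31.5
(295, 200) [583.7 125.8] blk 53.2 8.9
(327, 200) [583.4 108.3] blk 35.8 7.7
pos [ 266.2 -619.7  221.8] yaw -66.7 F [0.6 0.5 0.7] w 88.0 t 0.1
turn units first [4.94 0.01 0.01]  then shift units [ -0.95 -19.1   -7.55] | shift now [ -0.94 -13.25 -15.7 ]
pos [ 266.2 -619.7  221.8] yaw -66.7 F [0.6 0.5 0.7] w 88.0 t 0.1
turn units first [4.94 0.01 0.01]  then shift units [ -0.45 -10.53  -4.19] | shift now [-0.44 -7.29 -8.67]
```

Request:
arm_command(
  commands=[
    [[0, 0, 0, 0.99, 0, 0], [0, 0, 0, 0.99, 0, 0], [0, 0, 0, 0.99, 0, 0], [0, 0, 0, 0.99, 0, 0], [0, 0, 0, 0.98, 0, 0], [-0.19, -0.955, -0.378, 0, 0, 0], [-0.19, -0.955, -0.378, 0, 0, 0], [-0.19, -0.955, -0.378, 0, 0, 0], [-0.19, -0.955, -0.378, 0, 0, 0], [-0.19, -0.955, -0.378, 0, 0, 0]],
  ],
  gripper=0.2,
)

```text
clock: 0.93
tool_pos: [0.3587, -0.4351, 0.2605]
eef_rot: [[-0.001, -0.088, -0.996], [0.0, -0.996, 0.088], [-1.0, -0.0, 0.001]]
force: [0.9, 0.1, 0.6]
gripper_width: 0.0525
```

Request:
arm_command(
  commands=[
    [[0, -0.955, -0.378, 0, 0, 0], [0, -0.955, -0.378, 0, 0, 0], [0, -0.955, -0.378, 0, 0, 0], [0, -0.955, -0.378, 0, 0, 0], [0, -0.955, -0.378, 0, 0, 0], [0, -0.955, -0.378, 0, 0, 0], [0, -0.955, -0.378, 0, 0, 0], [0, -0.955, -0.378, 0, 0, 0], [0, -0.955, -0.378, 0, 0, 0], [0, -0.955, -0.378, 0, 0, 0]],
  ],
)

```text
clock: 1.77
tool_pos: [0.5429, -0.068, 0.2604]
eef_rot: [[-0.0, -0.088, -0.996], [-0.0, -0.996, 0.088], [-1.0, 0.0, 0.0]]
force: [2.0, -0.8, 0.6]
gripper_width: 0.0525
```

```bash
python3 go.py 637 118 260 84.97
```

```text
pos [542.9 -68.  260.4] yaw -95.1 F [ 2.  -0.8  0.6] w 52.5 t 1.7667
turn units first [-0.01  0.   -0.  ]  then shift units [ 0.01 -4.84 -1.94] | shift now [ 0.01 -4.84 -1.93]
```

Request:
arm_command(
  commands=[
    [[0, -0.945, -0.39, 0, 0, 0], [0, -0.945, -0.39, 0, 0, 0], [0, -0.945, -0.39, 0, 0, 0], [0, -0.945, -0.39, 0, 0, 0], [0, -0.945, -0.39, 0, 0, 0], [0, 0, 0, 0, 0, 0]],
  ],
)

```text
clock: 2.27
tool_pos: [0.6378, 0.1217, 0.2595]
eef_rot: [[-0.0, -0.078, -0.997], [0.006, -0.997, 0.078], [-1.0, -0.006, 0.001]]
force: [-1.4, 0.7, -0.1]
gripper_width: 0.0525
```

```bash
python3 go.py 637.7 113.5 62 84.97; python3 - <<'E'
from h import *
im,d=snap('wrist');save(im,'w0',1.5)
E
```

```text
pos [637.8 121.7 259.5] yaw -94.5 F [-1.4  0.7 -0.1] w 52.5 t 2.2667
turn units first [0.1  0.01 0.06]  then shift units [ 4.94  0.21 -0.02] | shift now [ 4.94  0.23 -0.02]
```

View pics/w0.png

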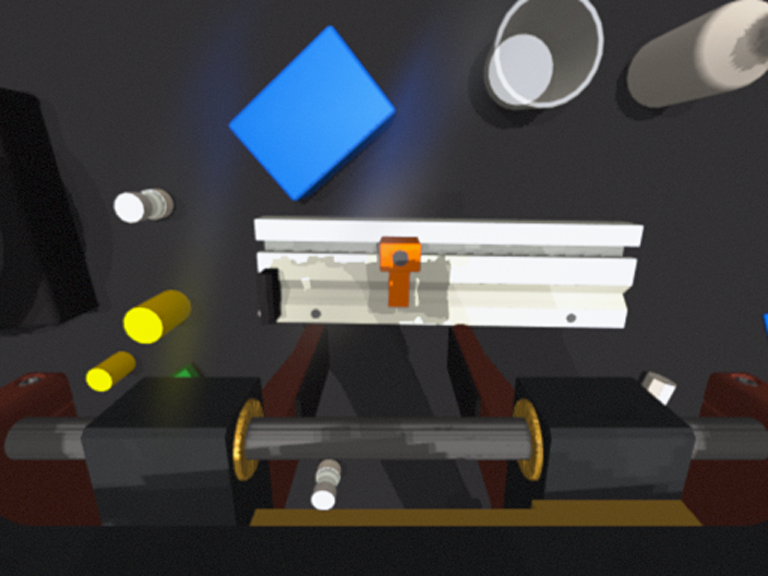

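Wrist view: the keeper's grip top is centred near (400,254), the block corners are at (256,218), (643,226) and (626,327), and the groove mouth is at (630,293). I'll check these against the top-camera values.

```bash
cat > wr.py <<'E'
from h import *
O=np.array([587.9,72.0]);th=np.radians(84.97);ex=np.array([np.cos(th),np.sin(th)]);ey=np.array([-ex[1],ex[0]])
_,_,K,V=load('wrist')
def ray(u,v,z,s=1.5):
    R=V[:3,:3]; o=-R.T@V[:3,3]; d=R.T@np.linalg.inv(K)@[(u+.5)/s-.5,(v+.5)/s-.5,1]; return (o+d*(z-o[2])/d[2])[:2]*1000
def blk(p): p=np.asarray(p)-O; return np.round([p@ex,p@ey],1)
E
python3 - <<'E'
from wr import *
for n,u,v,z in [('TL',256,218,.04),('TR',643,226,.04),('BR',626,327,.04),('stopR',279,270,.065),('hole',399,258,.082),('gL',378,239,.082),('gR',421,238,.082),('vR',632,274,.04)]:
    p=ray(u,v,z);print(n,p.round(1),blk(p))
im,W=cloud('wrist');hsv=cv2.cvtColor(im,cv2.COLOR_RGB2HSV)
m=(hsv[...,1]>150)&(hsv[...,0]<20)&(W[...,2]>.076)&(W[...,2]<.09);P=W[m]*1000
r=cv2.minAreaRect(P[:,:2].astype(np.float32));print(r,np.median(P,0),blk(r[0]))
m=(im.min(-1)>110)&(W[...,2]>.034)&(W[...,2]<.046);P=W[m]*1000;r=cv2.minAreaRect(P[:,:2].astype(np.float32));print(r,cv2.boxPoints(r))
E
```

```text
TL [676.9 246.3] [181.5 -73.4]
TR [ 641.3 -120.8] [-187.4  -70.1]
BR [ 538.  -113.9] [-189.6   33.4]
stopR [630.4 224.6] [155.8 -28.9]
hole [637.1 113.5] [ 45.6 -45.4]
gL [655.1 130.3] [ 64.  -61.9]
gR [653.2  93.4] [ 27.1 -63.2]
vR [ 594.3 -114.8] [-185.5  -22.8]
((637.2676391601562, 112.60803985595703), (35.31686782836914, 25.632986068725586), 84.92382049560547) [638.14070424 113.78202136  82.43749924] [ 44.8 -45.6]
((603.5296020507812, 90.64630126953125), (376.60894775390625, 422.0453796386719), 20.527830123901367) [[ 353.1844    222.23819 ]
 [ 501.17975  -173.00815 ]
 [ 853.8748    -40.945587]
 [ 705.87946   354.30075 ]]
```

```bash
sleep 0.1; python3 go.py 637.7 113.5 62 84.97
```

```text
pos [637.  117.4 259.5] yaw -94.6 F [-0.4 -0.4 -0.6] w 52.7 t 2.3167
turn units first [0.07 0.02 0.03]  then shift units [ 4.94  0.09 -0.03] | shift now [ 4.94  0.11 -0.03]
```

Request:
arm_command(
  commands=[
    [[0.9, 0, 0, 0, 0, 0], [0.9, 0, 0, 0, 0, 0], [0.9, 0, 0, 0, 0, 0], [0.6, 0, 0, 0, 0, 0], [0, 0, 0, 0, 0, 0], [0, 0, 0, 0, 0, 0], [0, 0, 0, 0, 0, 0]],
  ],
)

```text
clock: 2.9
tool_pos: [0.638, 0.1111, 0.1303]
eef_rot: [[0.002, -0.089, -0.996], [0.0, -0.996, 0.089], [-1.0, -0.0, -0.002]]
force: [-0.1, -0.9, 0.7]
gripper_width: 0.0526
```

```bash
python3 go.py 637.4 112.9 57 84.97
```

```text
pos [638.  111.1 130.3] yaw -95.1 F [-0.1 -0.9  0.7] w 52.6 t 2.9
turn units first [-0.01 -0.02  0.  ]  then shift units [ 1.83 -0.04  0.02] | shift now [ 1.83 -0.04  0.02]
```

Descend and close.

Request:
arm_command(
  commands=[
    [[0.6, -0.04, 0, 0, 0, 0], [0.6, 0, 0, 0, 0, 0], [0.6, 0, 0, 0, 0, 0], [0, 0, 0, 0, 0, 0], [0, 0, 0, 0, 0, 0]],
  ],
)

```text
clock: 3.32
tool_pos: [0.6377, 0.113, 0.0578]
eef_rot: [[0.001, -0.088, -0.996], [0.0, -0.996, 0.088], [-1.0, -0.0, -0.001]]
force: [-0.1, 0.4, 0.5]
gripper_width: 0.0527
```

Request:
arm_command(
  commands=[
    [[0, 0, 0, 0, 0, 0], [0, 0, 0, 0, 0, 0], [0, 0, 0, 0, 0, 0], [0, 0, 0, 0, 0, 0], [0, 0, 0, 0, 0, 0], [0, 0, 0, 0, 0, 0]],
  ],
  gripper=-0.3,
)

```text
clock: 3.82
tool_pos: [0.6386, 0.1132, 0.0587]
eef_rot: [[0.003, -0.088, -0.996], [0.001, -0.996, 0.088], [-1.0, -0.001, -0.003]]
force: [-0.5, -0.1, 7.8]
gripper_width: 0.0358
```

```bash
python3 go.py 637.4 112.9 57 84.97
```

```text
pos [638.6 113.2  58.7] yaw -95.1 F [-0.5 -0.1  7.8] w 35.8 t 3.8167
turn units first [-0.01 -0.03  0.01]  then shift units [0.04 0.01 0.03] | shift now [0.04 0.01 0.03]
```

Request:
arm_command(
  commands=[
    [[0, 0.3, 0, 0, 0, 0], [0, 0.5, 0, 0, 0, 0], [0, 0.5, 0, 0, 0, 0], [0, 0.5, 0, 0, 0, 0], [0, 0, 0, 0, 0, 0]],
  ],
)

```text
clock: 4.23
tool_pos: [0.6322, 0.0371, 0.0585]
eef_rot: [[0.003, -0.093, -0.996], [-0.001, -0.996, 0.093], [-1.0, 0.001, -0.003]]
force: [-0.1, -4.8, 9.3]
gripper_width: 0.0358
```

Request:
arm_command(
  commands=[
    [[0, 0.5, 0, 0, 0, 0], [0, 0.5, 0, 0, 0, 0], [0, 0.5, 0, 0, 0, 0], [0, 0.5, 0, 0, 0, 0], [0, 0.5, 0, 0, 0, 0], [0, 0.5, 0, 0, 0, 0], [0, 0.5, 0, 0, 0, 0], [0, 0.5, 0, 0, 0, 0], [0, 0.4, 0, 0, 0, 0], [0, 0.2, 0, 0, 0, 0]],
  ],
)

```text
clock: 5.07
tool_pos: [0.6147, -0.1447, 0.0576]
eef_rot: [[0.002, -0.09, -0.996], [-0.001, -0.996, 0.09], [-1.0, 0.001, -0.002]]
force: [-1.1, -0.2, -2.1]
gripper_width: 0.0357
```

Request:
arm_command(
  commands=[
    [[0, 0, 0, 0, 0, 0], [0, 0, 0, 0, 0, 0], [0, 0, 0, 0, 0, 0]],
  ],
)

```text
clock: 5.32
tool_pos: [0.6139, -0.1411, 0.056]
eef_rot: [[-0.001, -0.087, -0.996], [0.001, -0.996, 0.087], [-1.0, -0.0, 0.001]]
force: [-0.6, 0.2, -2.3]
gripper_width: 0.0358
```

```bash
python3 - <<'E'
from wr import *
s=env.sense();print(blk(np.array(s['tool_pos'])[:2]*1000),s['gripper_width'])
im,d=snap('side');save(im[130:290,120:350],'s1',3)
E
```

```text
[-210.   -44.6] 0.03575795561988219
```

View pics/s1.png

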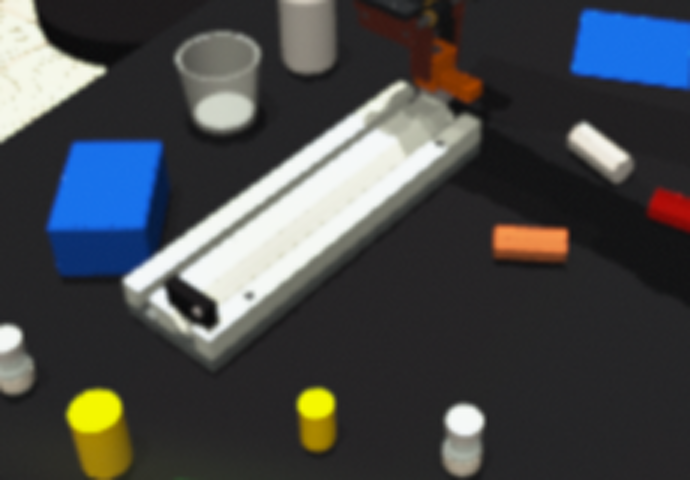

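Keeper is out of the slot at (440,70) in the crop. I'll move it a little further out, then lift.

Request:
arm_command(
  commands=[
    [[0, 0.25, 0, 0, 0, 0], [-0.5, 0, 0, 0, 0, 0], [-0.6, 0, 0, 0, 0, 0], [-0.6, 0, 0, 0, 0, 0], [-0.4, 0, 0, 0, 0, 0], [0, 0, 0, 0, 0, 0], [0, 0, 0, 0, 0, 0]],
  ],
)

```text
clock: 5.95
tool_pos: [0.614, -0.1521, 0.1409]
eef_rot: [[0.001, -0.088, -0.996], [-0.0, -0.996, 0.088], [-1.0, 0.0, -0.001]]
force: [-0.9, -0.3, -3.2]
gripper_width: 0.036
```

```bash
python3 go.py 488.5 -370 60 84.97
```

```text
pos [ 614.  -152.1  140.9] yaw -95.0 F [-0.9 -0.3 -3.2] w 36.0 t 5.95
turn units first [-0.   -0.01 -0.  ]  then shift units [2.02 5.7  2.65] | shift now [2.02 5.7  2.65]
```

Request:
arm_command(
  commands=[
    [[0, 0.7, 0.33, 0, 0, 0], [0, 0.72, 0.34, 0, 0, 0], [0, 0.72, 0.33, 0, 0, 0], [0, 0.72, 0.33, 0, 0, 0], [0, 0.72, 0.33, 0, 0, 0], [0, 0.72, 0.33, 0, 0, 0], [0, 0.7, 0.33, 0, 0, 0], [0, 0.7, 0.33, 0, 0, 0], [0, 0, 0, 0, 0, 0]],
  ],
)

```text
clock: 6.7
tool_pos: [0.4815, -0.3768, 0.1383]
eef_rot: [[-0.006, -0.098, -0.995], [-0.002, -0.995, 0.098], [-1.0, 0.003, 0.006]]
force: [-1.6, -1.1, -1.9]
gripper_width: 0.0359
```

Request:
arm_command(
  commands=[
    [[0.5, 0, 0, 0, 0, 0], [0.6, 0, 0, 0, 0, 0], [0.6, 0, 0, 0, 0, 0], [0.3, 0, 0, 0, 0, 0], [0, 0, 0, 0, 0, 0], [0, 0, 0, 0, 0, 0], [0, 0, 0, 0, 0, 0], [0, 0, 0, 0, 0, 0]],
  ],
)

```text
clock: 7.37
tool_pos: [0.489, -0.3702, 0.0619]
eef_rot: [[0.002, -0.088, -0.996], [-0.001, -0.996, 0.088], [-1.0, 0.001, -0.002]]
force: [0.3, 0.2, -1.6]
gripper_width: 0.0357
```

```bash
python3 go.py 488.5 -370 46 84.97; python3 - <<'E'
from h import *
im,d=snap('wrist');save(im,'w1',1.5)
E
```

```text
pos [ 489.  -370.2   61.9] yaw -95.0 F [ 0.3  0.2 -1.6] w 35.7 t 7.3667
turn units first [-0.   -0.02 -0.01]  then shift units [ 0.4  -0.    0.01] | shift now [ 0.4  -0.    0.01]
```

View pics/w1.png

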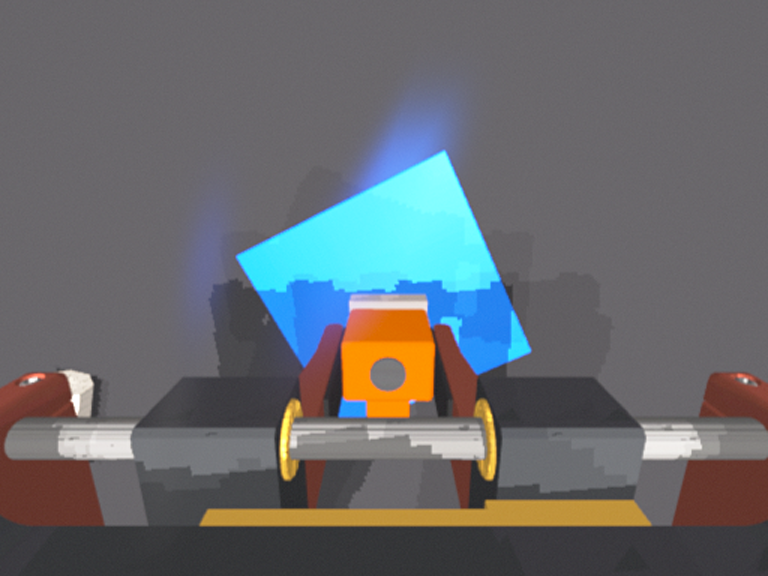

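The keeper hangs upright over the mat, with its foot at (388,300). Lowering it.

Request:
arm_command(
  commands=[
    [[0.1, 0, 0, 0, 0, 0], [0.1, 0, 0, 0, 0, 0], [0.1, 0, 0, 0, 0, 0], [0.05, 0, 0, 0, 0, 0], [0, 0, 0, 0, 0, 0], [0, 0, 0, 0, 0, 0]],
  ],
)

```text
clock: 7.92
tool_pos: [0.4879, -0.3696, 0.0465]
eef_rot: [[-0.0, -0.088, -0.996], [0.0, -0.996, 0.088], [-1.0, -0.0, 0.0]]
force: [-0.1, 0.7, -0.2]
gripper_width: 0.0361
```

Request:
arm_command(
  commands=[
    [[0.04, 0, 0, 0, 0, 0], [0.03, 0, 0, 0, 0, 0], [0, 0, 0, 0, 0, 0], [0, 0, 0, 0, 0, 0]],
  ],
)

```text
clock: 8.25
tool_pos: [0.4883, -0.3698, 0.0463]
eef_rot: [[0.0, -0.088, -0.996], [-0.001, -0.996, 0.088], [-1.0, 0.001, -0.0]]
force: [-7.3, 4.0, 22.1]
gripper_width: 0.0359
```

Request:
arm_command(
  commands=[
    [[-0.04, 0, 0, 0, 0, 0], [0, 0, 0, 0, 0, 0], [0, 0, 0, 0, 0, 0]],
  ],
)

```text
clock: 8.5
tool_pos: [0.4884, -0.3699, 0.0464]
eef_rot: [[0.001, -0.088, -0.996], [-0.001, -0.996, 0.088], [-1.0, 0.001, -0.001]]
force: [-2.8, 1.5, 9.3]
gripper_width: 0.0356
```

Request:
arm_command(
  commands=[
    [[0, 0, 0, 0, 0, 0], [0, 0, 0, 0, 0, 0], [0, 0, 0, 0, 0, 0], [0, 0, 0, 0, 0, 0], [0, 0, 0, 0, 0, 0]],
  ],
  gripper=0.2,
)

```text
clock: 8.92
tool_pos: [0.4879, -0.3696, 0.0451]
eef_rot: [[-0.0, -0.088, -0.996], [0.0, -0.996, 0.088], [-1.0, -0.0, 0.0]]
force: [0.3, 0.0, 0.5]
gripper_width: 0.0527
```

Request:
arm_command(
  commands=[
    [[-0.4, 0, 0, 0, 0, 0], [-0.8, 0, 0, 0, 0, 0], [-0.8, 0, 0, 0, 0, 0], [-0.8, 0, 0, 0, 0, 0], [-0.8, 0, 0, 0, 0, 0], [0, 0, 0, 0, 0, 0], [0, 0, 0, 0, 0, 0]],
  ],
)

```text
clock: 9.5
tool_pos: [0.4891, -0.3704, 0.1914]
eef_rot: [[0.004, -0.088, -0.996], [-0.002, -0.996, 0.088], [-1.0, 0.002, -0.004]]
force: [-0.1, 0.6, -0.6]
gripper_width: 0.0527
```

```bash
python3 - <<'E'
from h import *
snap('top');im,W=cloud('top');hsv=cv2.cvtColor(im,cv2.COLOR_RGB2HSV)
m=(hsv[...,1]>150)&(hsv[...,0]<22)&(W[...,2]>.05)&(W[...,2]<.09)&(W[...,1]<-.25);P=W[m]*1000
print(len(P),np.nanmedian(P,0) if len(P) else '')
E
sed -i 's/^x=im.*//' m.py; python3 m.py | grep -E 'copper|white|green'; python3 go.py 430.5 -160.7 100 -111.5
```

```text
97 [ 479.54532232 -361.74557911   66.32188888]
copper [425.4, -6.7, 63.6, 27.3, 30.3] med [424.5  -6.8  25.4] mean [424.9  -6.8  25.7] ang -149.5 158
white [430.0, -160.7, 28.0, 64.0, 69.2] med [ 430.5 -160.3   25.4] mean [ 430.1 -160.3   25.7] ang 157.8 161
green [480.7, 362.6, 64.1, 27.8, 24.2] med [480.2 361.8  25.7] mean [480.7 361.6  25.8] ang -157.2 156
pos [ 488.  -369.7  189.4] yaw -95.1 F [-1.  -0.1 -0.7] w 52.7 t 9.55
turn units first [ 2.87 -0.01 -0.  ]  then shift units [ 2.24 -4.34  3.25] | shift now [ 2.23 -5.08  1.89]
  avg = a.mean(axis, **keepdims_kw)
  ret = um.true_divide(
m.py:8: RuntimeWarning: Degrees of freedom <= 0 for slice
  e,vec=np.linalg.eigh(np.cov(P[:,:2].T)); ax=vec[:,1]
  c *= np.true_divide(1, fact)
  c *= np.true_divide(1, fact)
  return _methods._mean(a, axis=axis, dtype=dtype,
m.py:9: RuntimeWarning: Mean of empty slice.
  return np.round([cx,cy,a,b,t],1).tolist(),'med',np.round(np.median(P,0)*1000,1),'mean',np.round(P.mean(0)*1000,1),'ang',round(np.degrees(np.arctan2(ax[1],ax[0])),1),len(P)
```

Keeper is standing on the mat at about (488,-370). Next is the white bar.

Request:
arm_command(
  commands=[
    [[0, 0, 0, 0.93, 0, 0], [0, 0, 0, 0.93, 0, 0], [0, 0, 0, 0.92, 0, 0], [0, -0.62, 0.46, 0, 0, 0], [0, -0.62, 0.46, 0, 0, 0], [0, -0.62, 0.46, 0, 0, 0], [0, -0.62, 0.46, 0, 0, 0], [0, -0.62, 0.46, 0, 0, 0], [0, -0.62, 0.46, 0, 0, 0], [0, -0.62, 0.46, 0, 0, 0]],
  ],
)

```text
clock: 10.38
tool_pos: [0.428, -0.1598, 0.1876]
eef_rot: [[-0.003, -0.358, -0.934], [0.001, -0.934, 0.358], [-1.0, 0.0, 0.003]]
force: [0.6, 0.6, 0.6]
gripper_width: 0.0526
```

Request:
arm_command(
  commands=[
    [[0.5, 0, 0, 0, 0, 0], [0.7, 0, 0, 0, 0, 0], [0.6, 0, 0, 0, 0, 0], [0.4, 0, 0, 0, 0, 0], [0, 0, 0, 0, 0, 0], [0, 0, 0, 0, 0, 0], [0, 0, 0, 0, 0, 0]],
  ],
)

```text
clock: 10.97
tool_pos: [0.4299, -0.1614, 0.1014]
eef_rot: [[-0.0, -0.358, -0.934], [0.0, -0.934, 0.358], [-1.0, -0.0, 0.001]]
force: [-0.6, 0.2, 0.7]
gripper_width: 0.0529
```

```bash
python3 go.py 430.2 -160.6 9.5 -111; python3 - <<'E'
from h import *
print(np.round(env.sense()['joints'],1))
im,d=snap('wrist');save(im,'w2',1.5)
E
```

```text
pos [ 429.9 -161.4  101.4] yaw -111.0 F [-0.6  0.2  0.7] w 52.9 t 10.9667
turn units first [0.   0.01 0.  ]  then shift units [ 2.3  -0.02 -0.  ] | shift now [ 2.3  -0.02 -0.  ]
[  24.5   17.7  -13.5  123.4    6.4   39.6 -104.4]
```

View pics/w2.png

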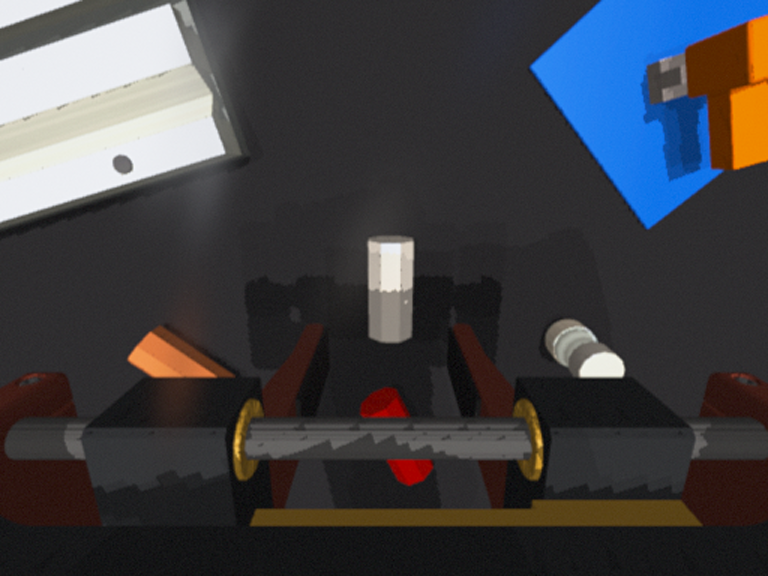

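White bar is centred between the jaws at (390,290), and the keeper stands upright on the mat. Descend and grip.

Request:
arm_command(
  commands=[
    [[0.5, -0.02, 0, 0, 0, 0], [0.7, 0, 0, 0, 0, 0], [0.7, 0, 0, 0, 0, 0], [0.38, 0, 0, 0, 0, 0], [0, 0, 0, 0, 0, 0], [0, 0, 0, 0, 0, 0]],
  ],
)

```text
clock: 11.52
tool_pos: [0.4305, -0.1608, 0.0106]
eef_rot: [[-0.0, -0.358, -0.934], [-0.0, -0.934, 0.358], [-1.0, 0.0, 0.0]]
force: [0.3, 0.3, 1.0]
gripper_width: 0.0528
```

Request:
arm_command(
  commands=[
    [[0, 0, 0, 0, 0, 0], [0, 0, 0, 0, 0, 0], [0, 0, 0, 0, 0, 0], [0, 0, 0, 0, 0, 0], [0, 0, 0, 0, 0, 0], [0, 0, 0, 0, 0, 0]],
  ],
  gripper=-0.5,
)

```text
clock: 12.02
tool_pos: [0.4308, -0.1611, 0.011]
eef_rot: [[0.001, -0.358, -0.934], [-0.001, -0.934, 0.358], [-1.0, 0.0, -0.001]]
force: [-1.2, -0.4, 7.8]
gripper_width: 0.0278
```

Request:
arm_command(
  commands=[
    [[-0.4, 0, 0, 0, 0, 0], [-0.8, 0, 0, 0, 0, 0], [-0.8, 0, 0, 0, 0, 0], [-0.8, 0, 0, 0, 0, 0], [0, 0, 0, -0.93, 0, 0], [0, 0, 0, -0.93, 0, 0], [0, 0, 0, -0.93, 0, 0], [0, 0, 0, -0.93, 0, 0], [0, 0, 0, -0.93, 0, 0], [0, 0, 0, -0.93, 0, 0]],
  ],
)

```text
clock: 12.85
tool_pos: [0.4299, -0.1607, 0.1223]
eef_rot: [[-0.0, 0.195, -0.981], [-0.0, -0.981, -0.195], [-1.0, 0.0, 0.0]]
force: [0.1, -0.2, -0.4]
gripper_width: 0.0276
```

Request:
arm_command(
  commands=[
    [[0, 0, 0, -0.93, 0, 0], [0, 0, 0, -0.93, 0, 0], [0, 0, 0, -0.93, 0, 0], [0, 0, 0, -0.93, 0, 0], [0, 0, 0, -0.93, 0, 0], [0, 0, 0, -0.93, 0, 0], [0, 0, 0, -0.93, 0, 0], [0, 0, 0, -0.93, 0, 0], [0, 0, 0, 0, 0, 0]],
  ],
)

```text
clock: 13.6
tool_pos: [0.4298, -0.1607, 0.1222]
eef_rot: [[-0.0, 0.807, -0.591], [0.0, -0.591, -0.807], [-1.0, -0.0, 0.0]]
force: [0.5, -0.5, -0.1]
gripper_width: 0.0279
```

```bash
cat >> go.py <<'E'
print('j7',round(s['joints'][6]))
E
python3 - <<'E'
from wr import *
p=O+(165-32-8)*ex;print(p)
E
python3 go.py 599 196.5 120 -5.03
```

```text
[598.85966714 196.51861586]
pos [ 429.8 -160.7  122.2] yaw -36.2 F [ 0.5 -0.5 -0.1] w 27.9 t 13.6
turn units first [-5.44  0.    0.  ]  then shift units [ 0.05  3.43 -9.27] | shift now [ 0.05 -1.86 -9.7 ]
j7 -35
```

Request:
arm_command(
  commands=[
    [[0, 0, 0, -0.907, 0, 0], [0, 0, 0, -0.907, 0, 0], [0, 0, 0, -0.907, 0, 0], [0, 0, 0, -0.907, 0, 0], [0, 0, 0, -0.907, 0, 0], [0, 0, 0, -0.905, 0, 0]],
  ],
)

```text
clock: 14.1
tool_pos: [0.43, -0.1607, 0.1222]
eef_rot: [[-0.0, 0.996, -0.09], [-0.0, -0.09, -0.996], [-1.0, -0.0, 0.0]]
force: [-0.9, -0.8, -0.9]
gripper_width: 0.0278
```

Request:
arm_command(
  commands=[
    [[0, 0.343, -0.927, 0, 0, 0], [0, 0.343, -0.927, 0, 0, 0], [0, 0.343, -0.927, 0, 0, 0], [0, 0.343, -0.927, 0, 0, 0], [0, 0.343, -0.927, 0, 0, 0], [0, 0.343, -0.927, 0, 0, 0], [0, 0.343, -0.927, 0, 0, 0], [0, 0.343, -0.927, 0, 0, 0], [0, 0.343, -0.927, 0, 0, 0], [0, 0.343, -0.927, 0, 0, 0]],
  ],
)

```text
clock: 14.93
tool_pos: [0.6009, 0.1976, 0.1219]
eef_rot: [[-0.0, 0.996, -0.094], [-0.001, -0.094, -0.996], [-1.0, -0.0, 0.001]]
force: [1.3, 0.5, -0.7]
gripper_width: 0.0276
```

Request:
arm_command(
  commands=[
    [[0.3, 0, 0, 0, 0, 0], [0.4, 0, 0, 0, 0, 0], [0, 0, 0, 0, 0, 0], [0, 0, 0, 0, 0, 0], [0, 0, 0, 0, 0, 0], [0, 0, 0, 0, 0, 0]],
  ],
)

```text
clock: 15.43
tool_pos: [0.601, 0.1956, 0.0951]
eef_rot: [[0.001, 0.996, -0.093], [0.0, -0.093, -0.996], [-1.0, 0.001, -0.0]]
force: [0.1, 0.7, -1.2]
gripper_width: 0.0278
```

```bash
python3 go.py 599 196.5 44 -5.03; python3 - <<'E'
from h import *
im,d=snap('wrist');save(im,'w3',1.5)
E
```

```text
pos [601.  195.6  95.1] yaw -5.3 F [ 0.1  0.7 -1.2] w 27.8 t 15.4333
turn units first [-0.05 -0.   -0.01]  then shift units [ 1.28 -0.05 -0.02] | shift now [ 1.28 -0.05 -0.02]
j7 -49
```

View pics/w3.png

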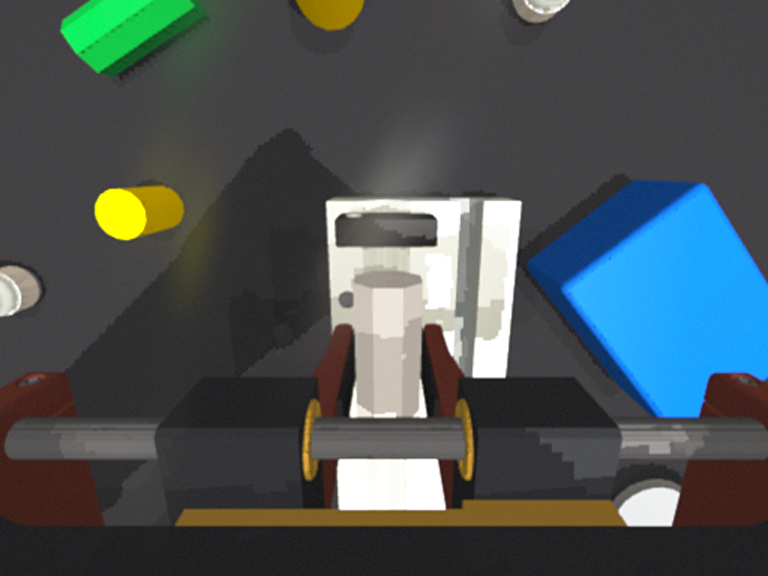

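White bar over the groove at (388,345). The stop's black plate spans columns 336–437 and rows 213–246. I'll compute the offsets.

```bash
python3 - <<'E'
from wr import *
for n,u,v,z in [('sL_top',336,215,.065),('sR_top',437,215,.065),('sR_near',437,246,.065),('sL_near',336,246,.065),('sL_near40',336,246,.04),('blkTL',327,199,.04),('blkTR',521,199,.04),('barL',356,280,.109),('barR',421,280,.109)]:
    p=ray(u,v,z);print(n,p.round(1),blk(p))
im,W=cloud('wrist')
m=(im.max(-1)<70)&(W[...,2]>.055)&(W[...,2]<.075);P=W[m]*1000;P=P[(P[:,1]>215)&(P[:,1]<270)&(abs(P[:,0]-600)<40)]
b=np.array([blk(p[:2]) for p in P]);print(len(b),np.percentile(b,[1,5,50,95,99],axis=0),np.median(P[:,2]))
E
```

```text
sL_top [580.6 253.1] [179.7  23.1]
sR_top [628.7 248.7] [179.6 -25.2]
sR_near [627.9 233.6] [164.5 -25.6]
sL_near [578.7 238.2] [164.7  23.7]
sL_near40 [575.  233.7] [160.  27.]
blkTL [573.5 259.5] [185.5  30.8]
blkTR [676.8 250. ] [185.1 -72.9]
barL [591.2 232. ] [159.7  10.8]
barR [616.2 229.7] [159.6 -14.4]
183 [[165.    -24.618]
 [165.3   -23.9  ]
 [167.6   -14.5  ]
 [177.9    22.79 ]
 [178.018  23.2  ]] 65.16488817926235
```

Request:
arm_command(
  commands=[
    [[0.4, -0.03, 0, -0.05, 0, 0], [0.4, 0, 0, 0, 0, 0], [0.25, 0, 0, 0, 0, 0], [0.1, 0, 0, 0, 0, 0], [0, 0, 0, 0, 0, 0], [0, 0, 0, 0, 0, 0], [0, 0, 0, 0, 0, 0]],
  ],
)

```text
clock: 16.07
tool_pos: [0.6, 0.1965, 0.0491]
eef_rot: [[0.001, 0.996, -0.086], [0.001, -0.086, -0.996], [-1.0, 0.001, -0.001]]
force: [-0.1, 0.2, -0.9]
gripper_width: 0.0281
```

Request:
arm_command(
  commands=[
    [[0.04, 0, 0, 0, 0, 0], [0.03, 0, 0, 0, 0, 0], [0, 0, 0, 0, 0, 0], [0, 0, 0, 0, 0, 0]],
  ],
)

```text
clock: 16.4
tool_pos: [0.5994, 0.1962, 0.0455]
eef_rot: [[0.0, 0.996, -0.086], [-0.0, -0.086, -0.996], [-1.0, 0.0, 0.0]]
force: [0.5, -0.7, -1.3]
gripper_width: 0.0275
```

Request:
arm_command(
  commands=[
    [[0.02, 0, 0, 0, 0, 0], [0.02, 0, 0, 0, 0, 0], [0, 0, 0, 0, 0, 0], [0, 0, 0, 0, 0, 0]],
  ],
)

```text
clock: 16.73
tool_pos: [0.6002, 0.1963, 0.0442]
eef_rot: [[0.002, 0.996, -0.086], [0.001, -0.086, -0.996], [-1.0, 0.001, -0.001]]
force: [1.6, 0.1, 1.0]
gripper_width: 0.028
```

Request:
arm_command(
  commands=[
    [[0, 0, -0.02, 0, 0, 0], [0, 0, -0.02, 0, 0, 0], [0, 0, -0.02, 0, 0, 0], [0, 0, -0.02, 0, 0, 0], [0, 0, -0.01, 0, 0, 0], [0, 0, 0, 0, 0, 0], [0, 0, 0, 0, 0, 0]],
  ],
)

```text
clock: 17.32
tool_pos: [0.6005, 0.1989, 0.044]
eef_rot: [[0.001, 0.996, -0.087], [-0.001, -0.087, -0.996], [-1.0, 0.001, 0.001]]
force: [3.1, -4.6, 3.3]
gripper_width: 0.0279
```

Request:
arm_command(
  commands=[
    [[0, 0, -0.01, 0, 0, 0], [0, 0, -0.01, 0, 0, 0], [0, 0, 0, 0, 0, 0]],
  ],
)

```text
clock: 17.57
tool_pos: [0.6006, 0.1996, 0.044]
eef_rot: [[0.001, 0.996, -0.087], [-0.001, -0.087, -0.996], [-1.0, 0.001, 0.001]]
force: [2.6, -4.4, 3.6]
gripper_width: 0.0277
```

```bash
python3 - <<'E'
from wr import *
s=env.sense();print(blk(np.array(s['tool_pos'])[:2]*1000),np.round(s['force'],1))
im,d=snap('wrist');save(im[120:300,180:360],'w4',4)
E
```

```text
[128.2  -1.5] [ 2.6 -4.4  3.6]
```

View pics/w4.png

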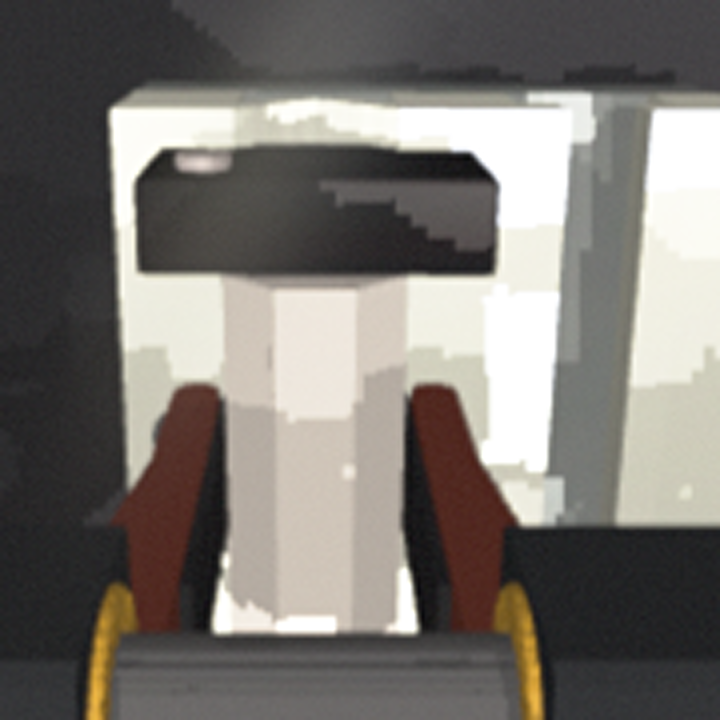

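Bar is in the groove with a small gap left to the stop (bar end row about 285, stop face row about 272). Creeping forward.

Request:
arm_command(
  commands=[
    [[0, 0, -0.01, 0, 0, 0], [0, 0, -0.01, 0, 0, 0], [0, 0, -0.01, 0, 0, 0], [0, 0, -0.01, 0, 0, 0], [0, 0, 0, 0, 0, 0]],
  ],
)

```text
clock: 18.03
tool_pos: [0.6007, 0.2012, 0.0441]
eef_rot: [[0.001, 0.996, -0.087], [-0.001, -0.087, -0.996], [-1.0, 0.001, 0.001]]
force: [3.9, -3.9, 4.2]
gripper_width: 0.0277
```

Request:
arm_command(
  commands=[
    [[0, 0, -0.01, 0, 0, 0], [0, 0, -0.01, 0, 0, 0], [0, 0, 0, 0, 0, 0]],
  ],
)

```text
clock: 18.28
tool_pos: [0.6008, 0.202, 0.044]
eef_rot: [[0.001, 0.996, -0.087], [-0.001, -0.087, -0.996], [-1.0, 0.001, 0.001]]
force: [2.9, -4.1, 4.2]
gripper_width: 0.0276
```

Request:
arm_command(
  commands=[
    [[0, 0, -0.01, 0, 0, 0], [0, 0, -0.01, 0, 0, 0], [0, 0, -0.01, 0, 0, 0], [0, 0, 0, 0, 0, 0]],
  ],
)

```text
clock: 18.62
tool_pos: [0.6008, 0.2026, 0.044]
eef_rot: [[0.001, 0.996, -0.087], [-0.002, -0.087, -0.996], [-1.0, 0.001, 0.002]]
force: [2.7, -5.0, 4.0]
gripper_width: 0.0274
```

Request:
arm_command(
  commands=[
    [[0, 0, -0.01, 0, 0, 0], [0, 0, -0.01, 0, 0, 0], [0, 0, 0, 0, 0, 0]],
  ],
)

```text
clock: 18.87
tool_pos: [0.6009, 0.2025, 0.044]
eef_rot: [[0.0, 0.996, -0.088], [-0.003, -0.088, -0.996], [-1.0, 0.001, 0.003]]
force: [3.1, -7.7, 6.1]
gripper_width: 0.0277
```

Contact: the advance stopped and the force is rising. Release and retreat, heading for the copper bar.

Request:
arm_command(
  commands=[
    [[0, 0, 0, 0, 0, 0], [0, 0, 0, 0, 0, 0], [0, 0, 0, 0, 0, 0], [0, 0, 0, 0, 0, 0]],
  ],
  gripper=0.1,
)

```text
clock: 19.2
tool_pos: [0.5991, 0.2059, 0.0433]
eef_rot: [[-0.001, 0.996, -0.085], [0.001, -0.085, -0.996], [-1.0, -0.001, -0.0]]
force: [-1.0, 0.4, -1.1]
gripper_width: 0.0475
```

Request:
arm_command(
  commands=[
    [[-0.4, 0, 0, 0, 0, 0], [-0.8, 0, 0, 0, 0, 0], [-0.8, 0, 0, 0, 0, 0], [-0.5, 0, 0, 0, 0, 0], [0, 0, 0, 0, 0, 0], [0, 0, 0, 0, 0, 0]],
  ],
  gripper=0.2,
)

```text
clock: 19.7
tool_pos: [0.6004, 0.2057, 0.1448]
eef_rot: [[0.002, 0.996, -0.085], [0.001, -0.085, -0.996], [-1.0, 0.002, -0.001]]
force: [0.3, 0.2, -0.9]
gripper_width: 0.0529
```

```bash
python3 - <<'E'
from wr import *
im,d=snap('wrist');save(im[110:300,170:370],'w5',4)
E
python3 go.py 425.2 -6.8 110 -60
```

```text
pos [599.6 205.  143.3] yaw -4.9 F [0.6 0.9 0.4] w 52.6 t 19.75
turn units first [9.62 0.   0.  ]  then shift units [0.83 2.41 6.42] | shift now [ 0.84 -3.89  5.65]
j7 -47
```

View pics/w5.png

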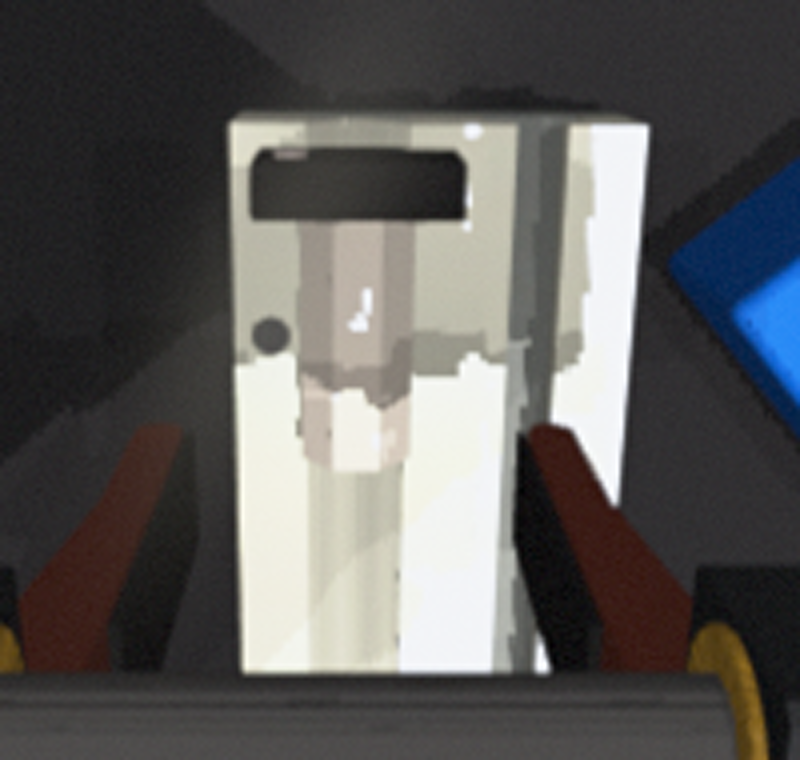

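White bar lies flush at the stop (rows 220–470 in the crop). Moving to the copper bar.

Request:
arm_command(
  commands=[
    [[0, 0, 0, 0.96, 0, 0], [0, 0, 0, 0.96, 0, 0], [0, 0, 0, 0.96, 0, 0], [0, 0, 0, 0.96, 0, 0], [0, 0, 0, 0.96, 0, 0], [0, 0, 0, 0.96, 0, 0], [0, 0, 0, 0.96, 0, 0], [0, 0, 0, 0.96, 0, 0], [0, 0, 0, 0.96, 0, 0], [0, 0, 0, 0.94, 0, 0]],
  ],
)

```text
clock: 20.58
tool_pos: [0.5988, 0.2046, 0.1416]
eef_rot: [[-0.003, 0.499, -0.867], [-0.001, -0.867, -0.499], [-1.0, -0.001, 0.004]]
force: [-0.4, -0.4, -0.6]
gripper_width: 0.0525
```

Request:
arm_command(
  commands=[
    [[0, 0.301, 0.802, 0, 0, 0], [0, 0.301, 0.802, 0, 0, 0], [0, 0.301, 0.802, 0, 0, 0], [0, 0.301, 0.802, 0, 0, 0], [0, 0.301, 0.802, 0, 0, 0], [0, 0.301, 0.802, 0, 0, 0], [0, 0.301, 0.802, 0, 0, 0], [0, 0.301, 0.802, 0, 0, 0], [0, 0, 0, 0, 0, 0], [0, 0, 0, 0, 0, 0]],
  ],
)

```text
clock: 21.42
tool_pos: [0.4246, -0.0089, 0.1426]
eef_rot: [[-0.003, 0.5, -0.866], [-0.001, -0.866, -0.5], [-1.0, -0.001, 0.003]]
force: [0.9, 0.7, 0.3]
gripper_width: 0.0531
```

```bash
python3 - <<'E'
from wr import *
for u,v,z in [(355,470,.0608),(355,220,.0608),(300,440,.0468),(412,440,.0468)]: print(blk(ray(u/4+170-.4,v/4+110-.4,z,1)))
snap('wrist');snap('top')
im,W=cloud('wrist');hsv=cv2.cvtColor(im,cv2.COLOR_RGB2HSV)
m=(hsv[...,1]>100)&(hsv[...,0]<22)&(hsv[...,0]>4)&(W[...,2]>.02)&(W[...,2]<.035)&(np.hypot(W[...,0]-.425,W[...,1]+.007)<.06)
P=W[m]*1000;print(len(P)); 
if len(P)>20: print(cv2.minAreaRect(P[:,:2].astype(np.float32)),np.median(P,0))
E
python3 m.py 2>/dev/null| grep -E 'copper|green'; python3 go.py 425.2 -6.8 10.5 -59.8
```

```text
[ 1.001e+02 -1.000e-01]
[1.638e+02 1.000e-01]
[102.3  14.4]
[102.4 -15.1]
1443
((424.7941589355469, -9.043600082397461), (64.29244232177734, 27.64611053466797), 29.37641143798828) [426.12937433  -8.0896222   27.2939685 ]
copper [0.0, 0.0, 0.0, 0.0, 0.0] med [nan nan nan] mean [nan nan nan] ang nan 0
green [480.3, 362.8, 65.2, 28.3, 23.3] med [480.5 362.   26.1] mean [481.  361.7  25.9] ang -155.5 162
pos [426.8  -6.7 143.3] yaw -59.8 F [-0.4 -0.5 -0.6] w 53.1 t 21.5167
turn units first [0.   0.   0.01]  then shift units [ 3.32 -0.02  0.04] | shift now [ 3.32 -0.02  0.04]
j7 -74
```

White bar spans 100.1–163.8 mm along the block with zero sideways offset, so it is home. Descending on the copper bar.

Request:
arm_command(
  commands=[
    [[0.6, 0.01, 0.02, 0, 0, 0], [0.8, 0, 0.02, 0, 0, 0], [0.8, 0, 0, 0, 0, 0], [0.7, 0, 0, 0, 0, 0], [0.4, 0, 0, 0, 0, 0], [0, 0, 0, 0, 0, 0], [0, 0, 0, 0, 0, 0]],
  ],
)

```text
clock: 22.1
tool_pos: [0.4255, -0.0071, 0.011]
eef_rot: [[-0.002, 0.505, -0.863], [0.001, -0.863, -0.505], [-1.0, -0.002, 0.001]]
force: [0.3, 0.0, 0.1]
gripper_width: 0.0529
```

Request:
arm_command(
  commands=[
    [[0, 0, 0, 0, 0, 0], [0, 0, 0, 0, 0, 0], [0, 0, 0, 0, 0, 0], [0, 0, 0, 0, 0, 0], [0, 0, 0, 0, 0, 0], [0, 0, 0, 0, 0, 0]],
  ],
  gripper=-0.5,
)

```text
clock: 22.6
tool_pos: [0.4263, -0.0086, 0.0126]
eef_rot: [[0.002, 0.503, -0.865], [-0.0, -0.865, -0.503], [-1.0, 0.001, -0.001]]
force: [-1.5, -0.1, 7.2]
gripper_width: 0.0279
```

Request:
arm_command(
  commands=[
    [[-0.4, 0, 0, 0, 0, 0], [-0.8, 0, 0, 0, 0, 0], [-0.8, 0, 0, 0, 0, 0], [-0.8, 0, 0, 0, 0, 0], [0, 0, 0, 0, 0, 0], [0, 0, 0, 0, 0, 0]],
  ],
)

```text
clock: 23.1
tool_pos: [0.4266, -0.0088, 0.1253]
eef_rot: [[0.004, 0.502, -0.865], [-0.001, -0.865, -0.502], [-1.0, 0.003, -0.003]]
force: [-0.4, 0.4, -2.1]
gripper_width: 0.0277
```

```bash
python3 - <<'E'
from wr import *
p=np.array([588.9,71.9])+(165-96-12)*ex;print(p)
E
python3 go.py 594 129 120 -5.03
```

```text
[593.89760821 128.68048883]
pos [426.6  -8.8 125.3] yaw -59.9 F [-0.4  0.4 -2.1] w 27.7 t 23.1
turn units first [-9.57 -0.02 -0.04]  then shift units [ 0.13  3.87 -3.8 ] | shift now [ 0.15 -0.88 -5.35]
j7 -75
```

Request:
arm_command(
  commands=[
    [[0, 0, 0, -0.957, 0, 0], [0, 0, 0, -0.957, 0, 0], [0, 0, 0, -0.957, 0, 0], [0, 0, 0, -0.957, 0, 0], [0, 0, 0, -0.957, 0, 0], [0, 0, 0, -0.957, 0, 0], [0, 0, 0, -0.957, 0, 0], [0, 0, 0, -0.957, 0, 0], [0, 0, 0, -0.957, 0, 0], [0, 0, 0, -0.957, 0, 0]],
  ],
)

```text
clock: 23.93
tool_pos: [0.4241, -0.0086, 0.1222]
eef_rot: [[-0.003, 0.997, -0.082], [0.0, -0.082, -0.997], [-1.0, -0.003, -0.0]]
force: [-0.2, -0.1, -2.2]
gripper_width: 0.0278
```

Request:
arm_command(
  commands=[
    [[0, 0.645, -0.633, 0, 0, 0], [0, 0.645, -0.633, 0, 0, 0], [0, 0.645, -0.633, 0, 0, 0], [0, 0.645, -0.633, 0, 0, 0], [0, 0.645, -0.633, 0, 0, 0], [0, 0.645, -0.633, 0, 0, 0], [0, 0, 0, 0, 0, 0], [0, 0, 0, 0, 0, 0], [0, 0, 0, 0, 0, 0]],
  ],
)

```text
clock: 24.68
tool_pos: [0.5912, 0.1287, 0.1216]
eef_rot: [[-0.004, 0.996, -0.087], [-0.001, -0.087, -0.996], [-1.0, -0.004, 0.002]]
force: [0.0, -0.8, -2.1]
gripper_width: 0.0276
```

```bash
python3 go.py 593.9 128.7 50 -5.03; python3 - <<'E'
from h import *
im,d=snap('wrist');save(im[110:300,150:370],'w6',3.5)
E
```

```text
pos [591.2 128.7 121.6] yaw -5.0 F [ 0.  -0.8 -2.1] w 27.6 t 24.6833
turn units first [0.01 0.02 0.04]  then shift units [ 1.79  0.07 -0.  ] | shift now [ 1.79  0.07 -0.01]
j7 -40
```

View pics/w6.png

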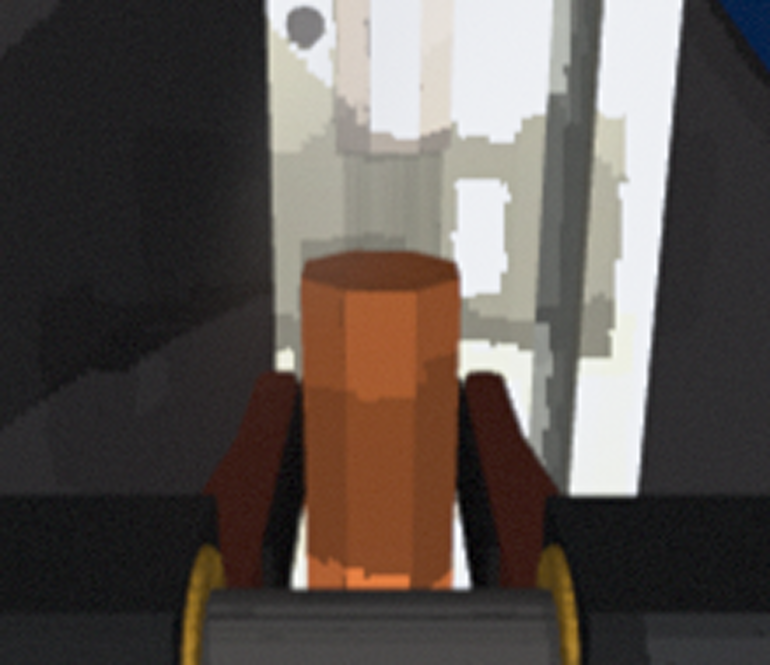

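Copper bar is held level above the groove behind the white one. Shift 2.7 mm sideways and lower.

Request:
arm_command(
  commands=[
    [[0.3, 0.07, 0, 0, 0, 0], [0.5, 0, 0, 0, 0, 0], [0.5, 0, 0, 0, 0, 0], [0.3, 0, 0, 0, 0, 0], [0.19, 0, 0, 0, 0, 0], [0, 0, 0, 0, 0, 0], [0, 0, 0, 0, 0, 0], [0, 0, 0, 0, 0, 0]],
  ],
)

```text
clock: 25.4
tool_pos: [0.5963, 0.1294, 0.0531]
eef_rot: [[0.001, 0.996, -0.087], [0.0, -0.087, -0.996], [-1.0, 0.001, -0.001]]
force: [-0.1, 0.9, -1.9]
gripper_width: 0.0278
```

Request:
arm_command(
  commands=[
    [[0.03, 0, 0, 0, 0, 0], [0.03, 0, 0, 0, 0, 0], [0.02, 0, 0, 0, 0, 0], [0, 0, 0, 0, 0, 0], [0, 0, 0, 0, 0, 0]],
  ],
)

```text
clock: 25.82
tool_pos: [0.5958, 0.1292, 0.0491]
eef_rot: [[0.0, 0.996, -0.087], [-0.0, -0.087, -0.996], [-1.0, 0.0, -0.0]]
force: [-0.2, 0.1, -1.0]
gripper_width: 0.0278
```

```bash
python3 go.py 593.9 128.7 45.2 -5.03
```

```text
pos [595.8 129.2  49.1] yaw -5.0 F [-0.2  0.1 -1. ] w 27.8 t 25.8167
turn units first [ 0.01 -0.   -0.  ]  then shift units [ 0.1  -0.05  0.02] | shift now [ 0.1  -0.05  0.02]
j7 -43
```

Request:
arm_command(
  commands=[
    [[0, -0.04, 0, 0, 0, 0], [0, 0, 0, 0, 0, 0], [0.03, 0, 0, 0, 0, 0], [0.03, 0, 0, 0, 0, 0], [0, 0, 0, 0, 0, 0], [0, 0, 0, 0, 0, 0]],
  ],
)

```text
clock: 26.32
tool_pos: [0.594, 0.1293, 0.0464]
eef_rot: [[-0.0, 0.996, -0.087], [-0.0, -0.087, -0.996], [-1.0, -0.0, 0.0]]
force: [0.1, 0.0, -0.6]
gripper_width: 0.0275
```

Request:
arm_command(
  commands=[
    [[0.02, 0, 0, 0, 0, 0], [0.02, 0, 0, 0, 0, 0], [0, 0, 0, 0, 0, 0], [0, 0, 0, 0, 0, 0]],
  ],
)

```text
clock: 26.65
tool_pos: [0.5941, 0.1294, 0.0456]
eef_rot: [[0.0, 0.996, -0.087], [-0.0, -0.087, -0.996], [-1.0, 0.0, 0.0]]
force: [-2.1, -1.1, 6.0]
gripper_width: 0.0273
```

Request:
arm_command(
  commands=[
    [[0, 0, -0.02, 0, 0, 0], [0, 0, -0.02, 0, 0, 0], [0, 0, -0.02, 0, 0, 0], [0, 0, -0.02, 0, 0, 0], [0, 0, -0.02, 0, 0, 0], [0, 0, -0.02, 0, 0, 0], [0, 0, -0.02, 0, 0, 0], [0, 0, -0.02, 0, 0, 0], [0, 0, 0, 0, 0, 0], [0, 0, 0, 0, 0, 0]],
  ],
)

```text
clock: 27.48
tool_pos: [0.5942, 0.1309, 0.0455]
eef_rot: [[-0.002, 0.996, -0.09], [-0.007, -0.09, -0.996], [-1.0, -0.001, 0.007]]
force: [-5.9, -10.7, 12.9]
gripper_width: 0.0277
```

Request:
arm_command(
  commands=[
    [[0, 0, -0.01, 0, 0, 0], [0, 0, -0.01, 0, 0, 0], [0, 0, -0.01, 0, 0, 0], [0, 0, -0.01, 0, 0, 0], [0, 0, 0, 0, 0, 0]],
  ],
)

```text
clock: 27.9
tool_pos: [0.5943, 0.1323, 0.0455]
eef_rot: [[-0.002, 0.996, -0.09], [-0.007, -0.09, -0.996], [-1.0, -0.002, 0.007]]
force: [-4.4, -10.7, 12.6]
gripper_width: 0.0275
```

Request:
arm_command(
  commands=[
    [[0, 0, -0.01, 0, 0, 0], [0, 0, -0.01, 0, 0, 0], [0, 0, -0.01, 0, 0, 0], [0, 0, 0, 0, 0, 0]],
  ],
)

```text
clock: 28.23
tool_pos: [0.5945, 0.1335, 0.0455]
eef_rot: [[-0.002, 0.996, -0.09], [-0.007, -0.09, -0.996], [-1.0, -0.001, 0.007]]
force: [-5.7, -10.9, 12.3]
gripper_width: 0.028
```

Request:
arm_command(
  commands=[
    [[-0.015, 0, 0, 0, 0, 0], [-0.015, 0, 0, 0, 0, 0], [0, 0, 0, 0, 0, 0], [0, 0, 0, 0, 0, 0], [0, 0, 0, 0, 0, 0]],
  ],
)

```text
clock: 28.65
tool_pos: [0.5948, 0.139, 0.046]
eef_rot: [[-0.0, 0.996, -0.086], [0.001, -0.086, -0.996], [-1.0, -0.0, -0.001]]
force: [-0.1, 0.2, -1.1]
gripper_width: 0.0276
```

Request:
arm_command(
  commands=[
    [[0, 0, -0.01, 0, 0, 0], [0, 0, -0.01, 0, 0, 0], [0, 0, 0, 0, 0, 0], [0, 0, 0, 0, 0, 0]],
  ],
)

```text
clock: 28.98
tool_pos: [0.595, 0.1394, 0.0461]
eef_rot: [[-0.0, 0.996, -0.087], [0.0, -0.087, -0.996], [-1.0, -0.0, -0.0]]
force: [0.2, 0.7, -1.6]
gripper_width: 0.0276
```

Request:
arm_command(
  commands=[
    [[0, 0, -0.01, 0, 0, 0], [0, 0, -0.01, 0, 0, 0], [0, 0, 0, 0, 0, 0], [0, 0, 0, 0, 0, 0]],
  ],
)

```text
clock: 29.32
tool_pos: [0.595, 0.1399, 0.0461]
eef_rot: [[-0.0, 0.996, -0.087], [-0.0, -0.087, -0.996], [-1.0, -0.0, 0.0]]
force: [-0.1, -0.8, -1.5]
gripper_width: 0.0276
```

Request:
arm_command(
  commands=[
    [[0, 0, -0.01, 0, 0, 0], [0, 0, -0.01, 0, 0, 0], [0, 0, -0.01, 0, 0, 0], [0, 0, 0, 0, 0, 0], [0, 0, 0, 0, 0, 0]],
  ],
)

```text
clock: 29.73
tool_pos: [0.595, 0.14, 0.0461]
eef_rot: [[-0.001, 0.996, -0.088], [-0.002, -0.088, -0.996], [-1.0, -0.001, 0.002]]
force: [-0.9, -5.2, 0.8]
gripper_width: 0.0277
```

Request:
arm_command(
  commands=[
    [[0, 0, -0.01, 0, 0, 0], [0, 0, -0.01, 0, 0, 0], [0, 0, -0.01, 0, 0, 0], [0, 0, 0, 0, 0, 0], [0, 0, 0, 0, 0, 0]],
  ],
)

```text
clock: 30.15
tool_pos: [0.595, 0.14, 0.046]
eef_rot: [[-0.001, 0.996, -0.088], [-0.003, -0.088, -0.996], [-1.0, -0.001, 0.003]]
force: [-2.1, -7.4, 1.9]
gripper_width: 0.0275
```

Contact with the white bar at about 7 N. Release and go for green.

Request:
arm_command(
  commands=[
    [[0, 0, 0, 0, 0, 0], [0, 0, 0, 0, 0, 0], [0, 0, 0, 0, 0, 0], [0, 0, 0, 0, 0, 0]],
  ],
  gripper=0.1,
)

```text
clock: 30.48
tool_pos: [0.5955, 0.1437, 0.0464]
eef_rot: [[0.001, 0.996, -0.086], [0.001, -0.086, -0.996], [-1.0, 0.001, -0.001]]
force: [-0.6, 0.5, -0.3]
gripper_width: 0.0479
```

Request:
arm_command(
  commands=[
    [[-0.4, 0, 0, 0, 0, 0], [-0.8, 0, 0, 0, 0, 0], [-0.8, 0, 0, 0, 0, 0], [-0.5, 0, 0, 0, 0, 0], [0, 0, 0, 0, 0, 0], [0, 0, 0, 0, 0, 0]],
  ],
  gripper=0.2,
)

```text
clock: 30.98
tool_pos: [0.596, 0.1432, 0.1474]
eef_rot: [[0.003, 0.996, -0.086], [0.001, -0.086, -0.996], [-1.0, 0.003, -0.001]]
force: [0.4, -0.8, -0.8]
gripper_width: 0.0529
```

```bash
python3 - <<'E'
from wr import *
snap('top');im,d=snap('wrist');save(im[100:300,150:370],'w7',3.5)
E
python3 m.py 2>/dev/null| grep -E 'green'; python3 go.py 480.5 362.3 110 -66.2
```

```text
green [480.6, 362.4, 63.8, 28.0, 22.7] med [480.3 362.1  25.9] mean [481.2 361.8  26.3] ang -158.5 157
pos [594.5 142.4 145.1] yaw -5.0 F [ 0.6 -0.4  0.5] w 52.7 t 31.0833
turn units first [1.069e+01 1.000e-02 1.000e-02]  then shift units [ 0.88 -6.18  0.39] | shift now [ 0.88 -3.32 -5.23]
j7 -40
```

View pics/w7.png

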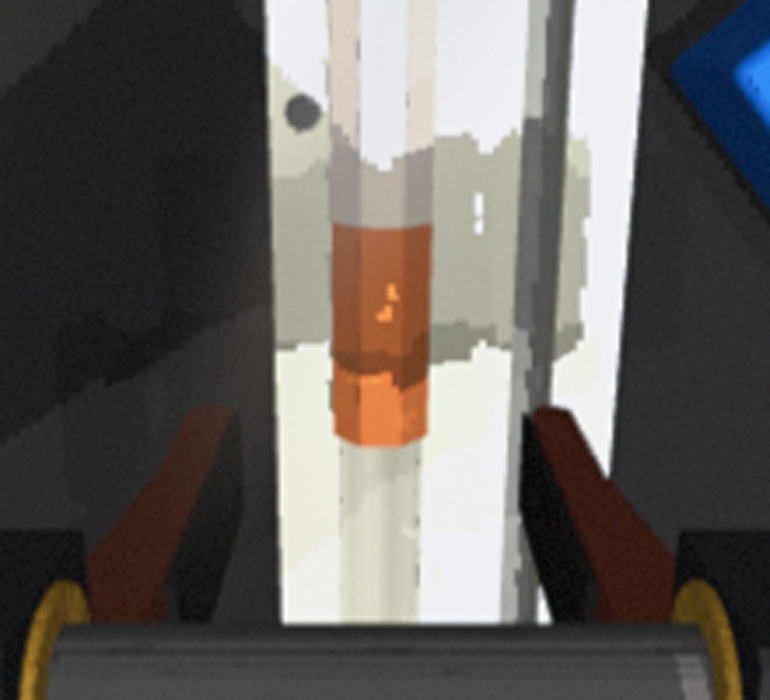

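Copper is flush against white with no gap. Moving to green at (480.5,362.2).

Request:
arm_command(
  commands=[
    [[0, 0, 0, 0.98, 0, 0], [0, 0, 0, 0.98, 0, 0], [0, 0, 0, 0.98, 0, 0], [0, 0, 0, 0.98, 0, 0], [0, 0, 0, 0.98, 0, 0], [0, 0, 0, 0.98, 0, 0], [0, 0, 0, 0.98, 0, 0], [0, 0, 0, 0.98, 0, 0], [0, 0, 0, 0.98, 0, 0], [0, 0, 0, 0.98, 0, 0]],
  ],
)

```text
clock: 31.92
tool_pos: [0.5941, 0.1422, 0.1441]
eef_rot: [[-0.003, 0.479, -0.878], [-0.001, -0.878, -0.479], [-1.0, -0.001, 0.003]]
force: [-0.5, -0.4, 0.1]
gripper_width: 0.0525
```

Request:
arm_command(
  commands=[
    [[0, 0, 0, 0.92, 0, 0], [0, -0.772, 0.05, 0, 0, 0], [0, -0.772, 0.05, 0, 0, 0], [0, -0.772, 0.05, 0, 0, 0], [0, -0.772, 0.05, 0, 0, 0], [0, -0.772, 0.05, 0, 0, 0], [0, -0.772, 0.05, 0, 0, 0], [0, -0.772, 0.05, 0, 0, 0], [0, -0.772, 0.05, 0, 0, 0], [0, 0, 0, 0, 0, 0]],
  ],
)

```text
clock: 32.75
tool_pos: [0.4761, 0.3692, 0.1448]
eef_rot: [[-0.004, 0.409, -0.913], [0.003, -0.913, -0.409], [-1.0, -0.004, 0.003]]
force: [-0.3, 0.6, 0.6]
gripper_width: 0.0525
```

Request:
arm_command(
  commands=[
    [[0.5, 0, 0, 0, 0, 0], [0.5, 0, 0, 0, 0, 0], [0, 0, 0, 0, 0, 0], [0, 0, 0, 0, 0, 0], [0, 0, 0, 0, 0, 0]],
  ],
)

```text
clock: 33.17
tool_pos: [0.4817, 0.3623, 0.1061]
eef_rot: [[-0.001, 0.4, -0.916], [-0.0, -0.916, -0.4], [-1.0, 0.0, 0.001]]
force: [-0.9, -0.5, 0.7]
gripper_width: 0.0528
```

```bash
python3 - <<'E'
from wr import *
snap('wrist');im,W=cloud('wrist');hsv=cv2.cvtColor(im,cv2.COLOR_RGB2HSV)
m=(hsv[...,1]>100)&(hsv[...,0]<80)&(hsv[...,0]>45)&(W[...,2]>.018)&(W[...,2]<.035)
P=W[m]*1000;print(len(P),cv2.minAreaRect(P[:,:2].astype(np.float32)),np.median(P,0))
E
python3 go.py 480.5 362.2 11 -66.5
```

```text
1879 ((480.31268310546875, 360.7763977050781), (64.60520935058594, 27.730430603027344), 22.946033477783203) [482.36287062 361.91995646  27.1881898 ]
pos [482.1 362.6 106.7] yaw -66.4 F [ 0.1  0.2 -0.2] w 52.4 t 33.2167
turn units first [ 0.01 -0.01  0.  ]  then shift units [ 2.39 -0.01  0.04] | shift now [ 2.39 -0.01  0.04]
j7 -121
```

Request:
arm_command(
  commands=[
    [[0.5, 0, 0.04, 0, 0, 0], [0.8, 0, 0, 0, 0, 0], [0.7, 0, 0, 0, 0, 0], [0.38, 0, 0, 0, 0, 0], [0, 0, 0, 0, 0, 0], [0, 0, 0, 0, 0, 0]],
  ],
)

```text
clock: 33.72
tool_pos: [0.4805, 0.362, 0.0114]
eef_rot: [[-0.0, 0.4, -0.916], [0.0, -0.916, -0.4], [-1.0, -0.0, 0.0]]
force: [-0.1, -0.4, 0.1]
gripper_width: 0.0526
```

Request:
arm_command(
  commands=[
    [[0, 0, 0, 0, 0, 0], [0, 0, 0, 0, 0, 0], [0, 0, 0, 0, 0, 0], [0, 0, 0, 0, 0, 0], [0, 0, 0, 0, 0, 0], [0, 0, 0, 0, 0, 0]],
  ],
  gripper=-0.5,
)

```text
clock: 34.22
tool_pos: [0.4809, 0.362, 0.012]
eef_rot: [[0.001, 0.4, -0.917], [0.001, -0.917, -0.4], [-1.0, 0.0, -0.002]]
force: [-0.9, -1.1, 7.5]
gripper_width: 0.0276
```

Request:
arm_command(
  commands=[
    [[-0.4, 0, 0, 0, 0, 0], [-0.8, 0, 0, 0, 0, 0], [-0.8, 0, 0, 0, 0, 0], [-0.9, 0, 0, 0, 0, 0], [0, 0, 0, 0, 0, 0], [0, 0, 0, 0, 0, 0]],
  ],
)

```text
clock: 34.72
tool_pos: [0.4813, 0.3627, 0.1291]
eef_rot: [[0.004, 0.4, -0.916], [0.003, -0.916, -0.4], [-1.0, -0.001, -0.004]]
force: [-0.8, -0.9, -1.4]
gripper_width: 0.0279
```

```bash
python3 go.py 588.2 63.9 125 -5.03
```

```text
pos [481.3 362.7 129.1] yaw -66.4 F [-0.8 -0.9 -1.4] w 27.9 t 34.7167
turn units first [-1.071e+01 -4.000e-02 -1.000e-02]  then shift units [0.1  3.32 7.21] | shift now [0.09 7.92 0.54]
j7 -121
```

Request:
arm_command(
  commands=[
    [[0, 0, 0, -0.98, 0, 0], [0, 0, 0, -0.98, 0, 0], [0, 0, 0, -0.98, 0, 0], [0, 0, 0, -0.98, 0, 0], [0, 0, 0, -0.98, 0, 0], [0, 0, 0, -0.98, 0, 0], [0, 0, 0, -0.98, 0, 0], [0, 0, 0, -0.98, 0, 0], [0, 0, 0, -0.98, 0, 0], [0, 0, 0, -0.98, 0, 0]],
  ],
)

```text
clock: 35.55
tool_pos: [0.4792, 0.3608, 0.1249]
eef_rot: [[-0.003, 0.985, -0.173], [-0.002, -0.173, -0.985], [-1.0, -0.002, 0.002]]
force: [-0.1, -0.8, -1.8]
gripper_width: 0.0276
```

Request:
arm_command(
  commands=[
    [[0, 0, 0, -0.91, 0, 0], [0, 0.415, 0.9, 0, 0, 0], [0, 0.415, 0.9, 0, 0, 0], [0, 0.415, 0.9, 0, 0, 0], [0, 0.415, 0.9, 0, 0, 0], [0, 0.415, 0.9, 0, 0, 0], [0, 0.415, 0.9, 0, 0, 0], [0, 0.415, 0.9, 0, 0, 0], [0, 0.415, 0.9, 0, 0, 0], [0, 0, 0, 0, 0, 0]],
  ],
)

```text
clock: 36.38
tool_pos: [0.5886, 0.0519, 0.1243]
eef_rot: [[-0.003, 0.995, -0.1], [-0.006, -0.1, -0.995], [-1.0, -0.002, 0.006]]
force: [0.1, -1.7, -2.2]
gripper_width: 0.0277
```

Request:
arm_command(
  commands=[
    [[0.5, 0, 0, 0, 0, 0], [0.5, 0, 0, 0, 0, 0], [0.4, 0, 0, 0, 0, 0], [0, 0, 0, 0, 0, 0], [0, 0, 0, 0, 0, 0], [0, 0, 0, 0, 0, 0], [0, 0, 0, 0, 0, 0]],
  ],
)

```text
clock: 36.97
tool_pos: [0.5877, 0.0637, 0.0717]
eef_rot: [[0.001, 0.996, -0.088], [0.0, -0.088, -0.996], [-1.0, 0.001, -0.0]]
force: [0.5, -0.8, -1.3]
gripper_width: 0.0282
```

```bash
python3 go.py 588.2 63.9 46 -5.03
```

```text
pos [587.7  63.7  71.7] yaw -5.0 F [ 0.5 -0.8 -1.3] w 28.2 t 36.9667
turn units first [ 0.   -0.   -0.01]  then shift units [ 0.64  0.01 -0.01] | shift now [ 0.64  0.01 -0.01]
j7 -37
```

Request:
arm_command(
  commands=[
    [[0.3, 0.01, 0, 0, 0, 0], [0.2, 0, 0, 0, 0, 0], [0.09, 0, 0, 0, 0, 0], [0, 0, 0, 0, 0, 0], [0, 0, 0, 0, 0, 0], [0, 0, 0, 0, 0, 0]],
  ],
)

```text
clock: 37.47
tool_pos: [0.5876, 0.0633, 0.0474]
eef_rot: [[-0.0, 0.996, -0.088], [0.0, -0.088, -0.996], [-1.0, -0.0, -0.0]]
force: [0.5, 0.2, -2.1]
gripper_width: 0.0281
```

Request:
arm_command(
  commands=[
    [[0.02, 0, 0, 0, 0, 0], [0.02, 0, 0, 0, 0, 0], [0, 0, 0, 0, 0, 0], [0, 0, 0, 0, 0, 0]],
  ],
)

```text
clock: 37.8
tool_pos: [0.5876, 0.0632, 0.0458]
eef_rot: [[0.0, 0.996, -0.088], [-0.0, -0.088, -0.996], [-1.0, 0.0, 0.0]]
force: [-0.9, 0.5, -1.5]
gripper_width: 0.0277
```

Request:
arm_command(
  commands=[
    [[0.015, 0, 0, 0, 0, 0], [0, 0, -0.03, 0, 0, 0], [0, 0, -0.03, 0, 0, 0], [0, 0, -0.03, 0, 0, 0], [0, 0, -0.03, 0, 0, 0], [0, 0, -0.03, 0, 0, 0], [0, 0, -0.03, 0, 0, 0], [0, 0, -0.03, 0, 0, 0], [0, 0, 0, 0, 0, 0], [0, 0, 0, 0, 0, 0]],
  ],
)

```text
clock: 38.63
tool_pos: [0.5885, 0.072, 0.0452]
eef_rot: [[0.0, 0.996, -0.088], [0.0, -0.088, -0.996], [-1.0, 0.0, -0.0]]
force: [0.9, 0.1, -1.1]
gripper_width: 0.0278
```

Request:
arm_command(
  commands=[
    [[0, 0, -0.015, 0, 0, 0], [0, 0, -0.015, 0, 0, 0], [0, 0, -0.015, 0, 0, 0], [0, 0, 0, 0, 0, 0], [0, 0, 0, 0, 0, 0]],
  ],
)

```text
clock: 39.05
tool_pos: [0.5886, 0.0733, 0.0452]
eef_rot: [[0.0, 0.996, -0.088], [-0.0, -0.088, -0.996], [-1.0, 0.0, 0.0]]
force: [1.2, -1.2, 0.1]
gripper_width: 0.0279
```

Request:
arm_command(
  commands=[
    [[0, 0, -0.015, 0, 0, 0], [0, 0, -0.015, 0, 0, 0], [0, 0, -0.015, 0, 0, 0], [0, 0, 0, 0, 0, 0], [0, 0, 0, 0, 0, 0]],
  ],
)

```text
clock: 39.47
tool_pos: [0.5888, 0.0753, 0.0452]
eef_rot: [[0.0, 0.996, -0.088], [0.0, -0.088, -0.996], [-1.0, 0.0, -0.0]]
force: [1.9, -0.6, 0.1]
gripper_width: 0.0276
```

Request:
arm_command(
  commands=[
    [[0, 0, -0.01, 0, 0, 0], [0, 0, -0.01, 0, 0, 0], [0, 0, -0.01, 0, 0, 0], [0, 0, -0.01, 0, 0, 0], [0, 0, 0, 0, 0, 0]],
  ],
)

```text
clock: 39.88
tool_pos: [0.5888, 0.0756, 0.0452]
eef_rot: [[-0.0, 0.996, -0.089], [-0.001, -0.089, -0.996], [-1.0, -0.0, 0.001]]
force: [-0.0, -5.6, 2.6]
gripper_width: 0.0277
```

Request:
arm_command(
  commands=[
    [[0, 0, -0.01, 0, 0, 0], [0, 0, -0.01, 0, 0, 0], [0, 0, -0.01, 0, 0, 0], [0, 0, 0, 0, 0, 0], [0, 0, 0, 0, 0, 0]],
  ],
)

```text
clock: 40.3
tool_pos: [0.5888, 0.0757, 0.0452]
eef_rot: [[-0.001, 0.996, -0.089], [-0.003, -0.089, -0.996], [-1.0, -0.0, 0.003]]
force: [0.6, -7.6, 3.5]
gripper_width: 0.0278
```

Request:
arm_command(
  commands=[
    [[0, 0, -0.01, 0, 0, 0], [0, 0, -0.01, 0, 0, 0], [0, 0, 0, 0, 0, 0], [0, 0, 0, 0, 0, 0]],
  ],
)

```text
clock: 40.63
tool_pos: [0.5888, 0.0757, 0.0451]
eef_rot: [[-0.001, 0.996, -0.09], [-0.004, -0.09, -0.996], [-1.0, -0.001, 0.004]]
force: [0.0, -9.0, 5.9]
gripper_width: 0.0277
```

Row in contact at 9 N. Release, rise, and go to the guard.

Request:
arm_command(
  commands=[
    [[0, 0, 0, 0, 0, 0], [0, 0, 0, 0, 0, 0], [0, 0, 0, 0, 0, 0], [0, 0, 0, 0, 0, 0]],
  ],
  gripper=0.1,
)

```text
clock: 40.97
tool_pos: [0.5886, 0.08, 0.0451]
eef_rot: [[-0.0, 0.996, -0.087], [0.001, -0.087, -0.996], [-1.0, -0.0, -0.001]]
force: [0.3, 1.0, -0.1]
gripper_width: 0.0479
```

Request:
arm_command(
  commands=[
    [[-0.4, 0, 0, 0, 0, 0], [-0.8, 0, 0, 0, 0, 0], [-0.8, 0, 0, 0, 0, 0], [-0.7, 0, 0, 0, 0, 0], [0, 0, 0, 0, 0, 0], [0, 0, 0, 0, 0, 0], [0, 0, 0, 0, 0, 0]],
  ],
  gripper=0.5,
)

```text
clock: 41.55
tool_pos: [0.5884, 0.0789, 0.1526]
eef_rot: [[-0.001, 0.996, -0.088], [-0.0, -0.088, -0.996], [-1.0, -0.001, 0.0]]
force: [-1.7, -0.2, -0.4]
gripper_width: 0.066
```

```bash
python3 - <<'E'
from wr import *
im,d=snap('wrist');save(im[100:300,150:370],'w8',3.5)
E
python3 go.py 583 368.5 150 -5.03
```

```text
pos [588.1  78.7 152. ] yaw -5.0 F [ 0.4 -0.7 -0. ] w 65.7 t 41.6
turn units first [0.   0.   0.02]  then shift units [ 0.05 -0.76 -7.2 ] | shift now [ 0.05 -0.76 -7.2 ]
j7 -35
```

View pics/w8.png

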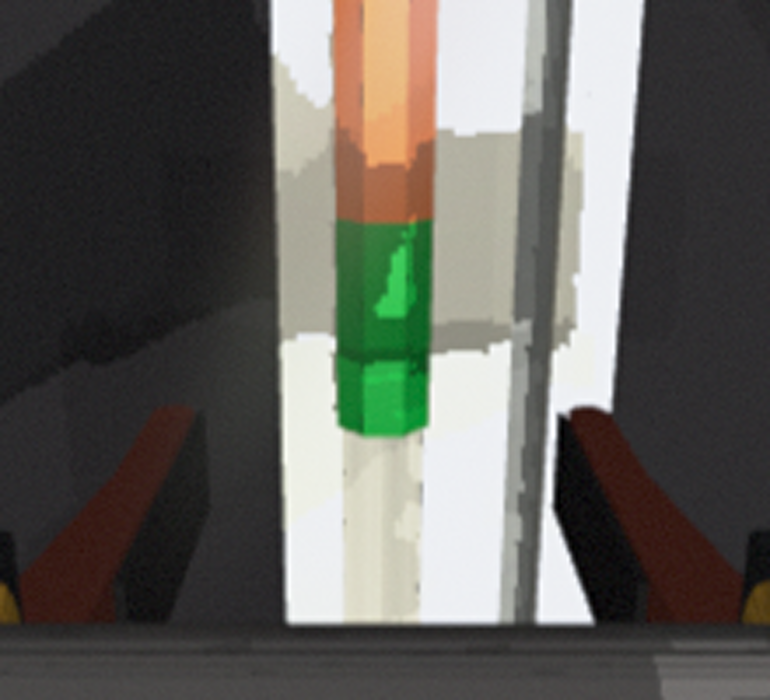

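Green is flush with copper. On to the guard.

Request:
arm_command(
  commands=[
    [[0, -0.095, -0.9, 0, 0, 0], [0, -0.095, -0.9, 0, 0, 0], [0, -0.095, -0.9, 0, 0, 0], [0, -0.095, -0.9, 0, 0, 0], [0, -0.095, -0.9, 0, 0, 0], [0, -0.095, -0.9, 0, 0, 0], [0, -0.095, -0.9, 0, 0, 0], [0, -0.095, -0.9, 0, 0, 0], [0, 0, 0, 0, 0, 0], [0, 0, 0, 0, 0, 0]],
  ],
)

```text
clock: 42.43
tool_pos: [0.5816, 0.3711, 0.1512]
eef_rot: [[-0.003, 0.997, -0.083], [0.0, -0.083, -0.997], [-1.0, -0.003, 0.0]]
force: [-0.2, -0.5, -0.2]
gripper_width: 0.0659
```

Request:
arm_command(
  commands=[
    [[0, 0, 0, 0, 0, 0], [0, 0, 0, 0, 0, 0]],
  ],
)

```text
clock: 42.6
tool_pos: [0.5844, 0.366, 0.152]
eef_rot: [[-0.001, 0.996, -0.09], [-0.002, -0.09, -0.996], [-1.0, -0.001, 0.002]]
force: [0.3, -0.1, 0.1]
gripper_width: 0.0658
```

```bash
python3 - <<'E'
from wr import *
snap('wrist');im,W=cloud('wrist');hsv=cv2.cvtColor(im,cv2.COLOR_RGB2HSV)
m=(hsv[...,1]>100)&(hsv[...,0]<38)&(hsv[...,0]>22)&(W[...,2]>.055)&(W[...,2]<.07)&(abs(W[...,0]-.583)<.05)
P=W[m]*1000;print(len(P),cv2.minAreaRect(P[:,:2].astype(np.float32)),np.median(P,0))
E
python3 go.py 583 368.5 30 -5.03
```

```text
1086 ((584.4320068359375, 368.5889587402344), (37.20075988769531, 36.46631622314453), 48.97690963745117) [584.70086607 369.28377638  60.42184177]
pos [584.6 366.  152.3] yaw -5.2 F [ 0.5 -0.2  0.6] w 65.5 t 42.65
turn units first [-0.03  0.02  0.  ]  then shift units [ 3.06 -0.05 -0.06] | shift now [ 3.06 -0.04 -0.06]
j7 -59
```

Request:
arm_command(
  commands=[
    [[0.5, 0, -0.05, 0, 0, 0], [0.8, 0, 0, 0, 0, 0], [0.8, 0, 0, 0, 0, 0], [0.6, 0, 0, 0, 0, 0], [0.3, 0, 0, 0, 0, 0], [0, 0, 0, 0, 0, 0], [0, 0, 0, 0, 0, 0]],
  ],
)

```text
clock: 43.23
tool_pos: [0.5847, 0.3697, 0.0335]
eef_rot: [[-0.0, 0.996, -0.089], [-0.0, -0.089, -0.996], [-1.0, -0.0, 0.0]]
force: [-0.1, -0.2, 0.2]
gripper_width: 0.066
```

Request:
arm_command(
  commands=[
    [[0, 0, 0, 0, 0, 0], [0, 0, 0, 0, 0, 0], [0, 0, 0, 0, 0, 0], [0, 0, 0, 0, 0, 0], [0, 0, 0, 0, 0, 0], [0, 0, 0, 0, 0, 0]],
  ],
  gripper=-0.3,
)

```text
clock: 43.73
tool_pos: [0.5849, 0.3706, 0.0341]
eef_rot: [[0.002, 0.996, -0.088], [0.001, -0.088, -0.996], [-1.0, 0.001, -0.001]]
force: [0.1, 0.2, 4.0]
gripper_width: 0.0376
```

```bash
python3 go.py 568.9 -155.2 150 -5.03
```

```text
pos [584.9 370.6  34.1] yaw -5.1 F [0.1 0.2 4. ] w 37.6 t 43.7333
turn units first [-0.   -0.01 -0.01]  then shift units [-2.9   0.75 13.13] | shift now [-2.91  0.76 13.13]
j7 -63
```

Request:
arm_command(
  commands=[
    [[-0.4, 0, 0, 0, 0, 0], [-0.8, 0, 0, 0, 0, 0], [-0.8, 0, 0, 0, 0, 0], [-0.9, 0, 0, 0, 0, 0], [0, 0.05, 0.7, 0, 0, 0], [0, 0.05, 0.9, 0, 0, 0], [0, 0.05, 0.9, 0, 0, 0], [0, 0.05, 0.9, 0, 0, 0], [0, 0.05, 0.9, 0, 0, 0], [0, 0.05, 0.9, 0, 0, 0]],
  ],
)

```text
clock: 44.57
tool_pos: [0.577, 0.1603, 0.1497]
eef_rot: [[-0.0, 0.996, -0.087], [-0.0, -0.087, -0.996], [-1.0, -0.0, 0.0]]
force: [0.8, -0.6, -2.1]
gripper_width: 0.0371
```

Request:
arm_command(
  commands=[
    [[0, 0.05, 0.9, 0, 0, 0], [0, 0.05, 0.9, 0, 0, 0], [0, 0.05, 0.9, 0, 0, 0], [0, 0.05, 0.9, 0, 0, 0], [0, 0.05, 0.9, 0, 0, 0], [0, 0.05, 0.9, 0, 0, 0], [0, 0.05, 0.9, 0, 0, 0], [0, 0.05, 0.9, 0, 0, 0], [0, 0.05, 0.7, 0, 0, 0], [0, 0, 0, 0, 0, 0]],
  ],
)

```text
clock: 45.4
tool_pos: [0.5665, -0.1628, 0.1492]
eef_rot: [[-0.002, 0.995, -0.098], [-0.004, -0.098, -0.995], [-1.0, -0.001, 0.004]]
force: [-0.3, -1.3, -3.1]
gripper_width: 0.0375
```

Request:
arm_command(
  commands=[
    [[0.5, 0, 0, 0, 0, 0], [0.7, 0, 0, 0, 0, 0], [0.7, 0, 0, 0, 0, 0], [0.5, 0, 0, 0, 0, 0], [0.2, 0, 0, 0, 0, 0], [0, 0, 0, 0, 0, 0], [0, 0, 0, 0, 0, 0], [0, 0, 0, 0, 0, 0]],
  ],
)

```text
clock: 46.07
tool_pos: [0.5692, -0.1542, 0.0468]
eef_rot: [[0.002, 0.996, -0.088], [-0.0, -0.088, -0.996], [-1.0, 0.002, 0.0]]
force: [0.0, 0.4, -2.1]
gripper_width: 0.0374
```

```bash
python3 go.py 568.9 -155.2 34 -5.03
```

```text
pos [ 569.2 -154.2   46.8] yaw -5.0 F [ 0.   0.4 -2.1] w 37.4 t 46.0667
turn units first [-0.    0.   -0.02]  then shift units [ 0.32 -0.01  0.03] | shift now [ 0.32 -0.01  0.03]
j7 -16
```

Request:
arm_command(
  commands=[
    [[0.15, 0, 0, 0, 0, 0], [0.1, 0, 0, 0, 0, 0], [0.03, 0, 0, 0, 0, 0], [0, 0, 0, 0, 0, 0], [0, 0, 0, 0, 0, 0]],
  ],
)

```text
clock: 46.48
tool_pos: [0.568, -0.1544, 0.0341]
eef_rot: [[0.0, 0.996, -0.088], [-0.0, -0.088, -0.996], [-1.0, 0.0, 0.0]]
force: [-0.7, -0.5, -1.5]
gripper_width: 0.0376
```

Request:
arm_command(
  commands=[
    [[0.02, 0, 0, 0, 0, 0], [0.02, 0, 0, 0, 0, 0], [0, 0, 0, 0, 0, 0], [0, 0, 0, 0, 0, 0]],
  ],
)

```text
clock: 46.82
tool_pos: [0.5682, -0.1545, 0.034]
eef_rot: [[0.0, 0.996, -0.088], [-0.001, -0.088, -0.996], [-1.0, 0.0, 0.001]]
force: [-4.1, 0.2, 13.6]
gripper_width: 0.0375
```

On the bench at 13.6 N. Back off slightly, release and rise.

Request:
arm_command(
  commands=[
    [[-0.025, 0, 0, 0, 0, 0], [0, 0, 0, 0, 0, 0], [0, 0, 0, 0, 0, 0]],
  ],
)

```text
clock: 47.07
tool_pos: [0.5683, -0.1544, 0.034]
eef_rot: [[0.0, 0.996, -0.088], [-0.0, -0.088, -0.996], [-1.0, 0.001, 0.0]]
force: [-2.1, -0.3, 6.3]
gripper_width: 0.0374
```

Request:
arm_command(
  commands=[
    [[0, 0, 0, 0, 0, 0], [0, 0, 0, 0, 0, 0], [0, 0, 0, 0, 0, 0], [0, 0, 0, 0, 0, 0], [0, 0, 0, 0, 0, 0]],
  ],
  gripper=0.4,
)

```text
clock: 47.48
tool_pos: [0.568, -0.1543, 0.0332]
eef_rot: [[-0.0, 0.996, -0.088], [0.0, -0.088, -0.996], [-1.0, -0.0, -0.0]]
force: [-0.4, -0.2, -0.5]
gripper_width: 0.0609
```

Request:
arm_command(
  commands=[
    [[-0.4, 0, 0, 0, 0, 0], [-0.8, 0, 0, 0, 0, 0], [-0.8, 0, 0, 0, 0, 0], [-0.8, 0, 0, 0, 0, 0], [-0.8, 0, 0, 0, 0, 0], [0, 0, 0.6, 0, 0, 0], [0, 0, 0.8, 0, 0, 0], [0, 0, 0.8, 0, 0, 0], [0, 0, 0.8, 0, 0, 0], [0, 0, 0.8, 0, 0, 0]],
  ],
)

```text
clock: 48.32
tool_pos: [0.5543, -0.3072, 0.1774]
eef_rot: [[0.0, 0.996, -0.088], [-0.0, -0.088, -0.996], [-1.0, 0.0, 0.0]]
force: [-0.0, 0.6, 0.9]
gripper_width: 0.0615
```

Request:
arm_command(
  commands=[
    [[0, 0, 0.8, 0, 0, 0], [0, 0, 0.8, 0, 0, 0], [0, 0, 0.5, 0, 0, 0], [0, 0, 0, 0, 0, 0], [0, 0, 0, 0, 0, 0]],
  ],
)

```text
clock: 48.73
tool_pos: [0.5466, -0.3906, 0.1768]
eef_rot: [[-0.0, 0.996, -0.091], [0.0, -0.091, -0.996], [-1.0, -0.0, -0.0]]
force: [0.1, 1.4, 0.1]
gripper_width: 0.0615
```

```bash
cat > fin.py <<'E'
from wr import *
O=np.array([588.9,71.9])
import wr; wr.O=O
im,d=snap('top');save(im[140:260,150:410],'t9',3);im2,d=snap('side');save(im2[110:300,130:370],'s9',3)
im,W=cloud('top');hsv=cv2.cvtColor(im,cv2.COLOR_RGB2HSV);H,S=hsv[...,0],hsv[...,1]
B=((W[...,:2]*1000-O)@np.array([ex,ey]).T)
def st(n,m):
    P=W[m]*1000
    if len(P)<5: print(n,'none');return
    r=cv2.minAreaRect(P[:,:2].astype(np.float32));print(n,len(P),np.round(r[0],1),np.round(r[1],1),'blk',blk(r[0]),'zmed',np.median(P[:,2]).round(1),'blk x range',np.round(np.percentile(B[m][:,0],[1,99]),1))
g=(abs(B[...,1])<16)&(W[...,2]>.045)&(W[...,2]<.075)
st('green',g&(S>100)&(H>45)&(H<85));st('copper',g&(S>100)&(H<22)&(B[...,0]<110)&(B[...,0]>0))
st('white',g&(S<60)&(im.min(-1)>90)&(B[...,0]>60)&(B[...,0]<165))
st('guard',(S>120)&(H>22)&(H<38)&(W[...,2]>.05)&(W[...,2]<.07)&(B[...,0]<-150))
st('keeper',(S>150)&(H<22)&(W[...,2]>.06)&(W[...,2]<.09)&(W[...,1]<-.25))
print(env.sense()['tool_pos'])
E
python3 fin.py
```

```text
green 139 [586.9  76.1] [60.2 25.8] blk [4.  2.3] zmed 59.1 blk x range [-25.7  33.9]
copper 137 [593.3 140.7] [59.3 26.8] blk [68.9  1.7] zmed 59.4 blk x range [39.7 97.2]
white 168 [598.9 186.9] [97.7 29.8] blk [1.154e+02 1.000e-01] zmed 58.3 blk x range [101.  163.1]
guard 111 [ 567.1 -154.6] [36.4 36.2] blk [-227.5    1.9] zmed 59.6 blk x range [-245.6 -209.6]
keeper 68 [ 485.9 -364.5] [32.9 23.3] blk [-443.7   64.4] zmed 69.5 blk x range [-459.7 -427.9]
[ 0.54769713 -0.38771681  0.1772107 ]
```

View pics/t9.png

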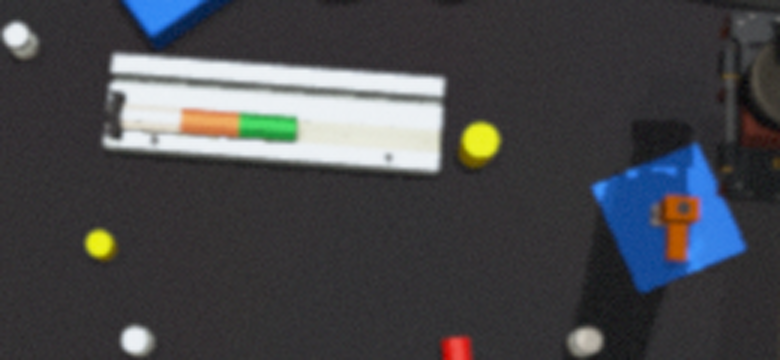

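View pics/s9.png

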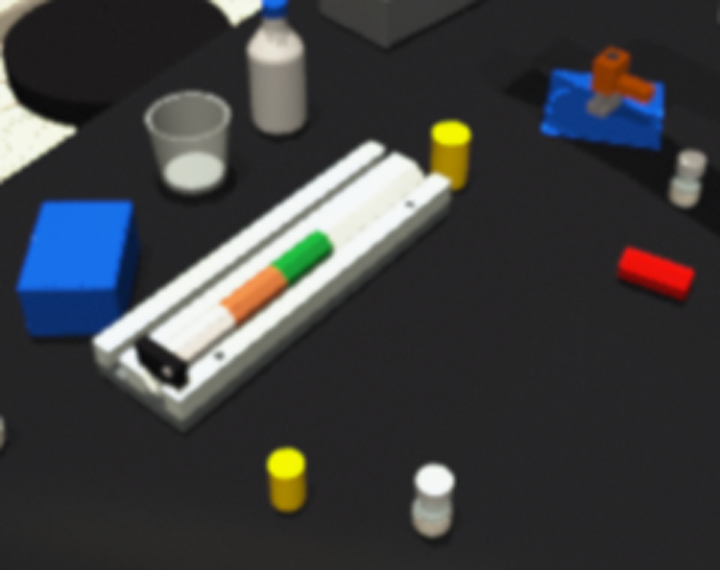

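```bash
python3 - <<'E'
from h import *
im,W=cloud('top');hsv=cv2.cvtColor(im,cv2.COLOR_RGB2HSV)
m=((hsv[...,1]>70)&(hsv[...,0]>8)&(hsv[...,0]<40)&(hsv[...,2]>60)&(W[...,2]>.015)&(W[...,2]<.075)).astype(np.uint8)
n,l,s,c=cv2.connectedComponentsWithStats(m)
for i in range(1,n):
    if s[i,4]>25: print(c[i].round(),s[i,4],np.median(W[l==i],0).round(3),np.median(hsv[l==i],0))
E
```

```text
[220. 181.] 155 [0.591 0.139 0.059] [ 13. 150. 221.]
[309. 188.] 134 [ 0.564 -0.153  0.059] [ 31.  216.5 229.5]
[129. 205.] 70 [0.519 0.442 0.042] [ 31.  253.  222.5]
[375. 214.] 145 [ 0.477 -0.364  0.057] [ 13. 236. 158.]
[183. 221.] 65 [0.462 0.261 0.041] [ 31. 225. 222.]
```

No brass bar is visible anywhere, so I'm handing in.

```bash
python3 -c "
from cell import env
print(env.job_done())"
```

```text
the job is handed in; nothing more can be done
None
```

The job is handed in at about 49 s of the 210 s allowed; the hand-in reports no verdict.

**What I did**
- **Keeper:** I slid it out of the T-slot's open end, lifted it clear and stood it on the mat.
- **Bars:** There were three: white, copper and green. A colour search found no brass one. I laid them in the V-groove in that order and pushed each gently home; the tool read at most about 13 N in any direction.
- **Guard:** I stood the largest yellow post in front of the groove's open end.

**Last checks**
- **Row:** Close-up pictures show the white bar flush with the stop and no visible gaps between bars. The white bar runs from 101 to 163 mm along the block, against 101 to 165 expected. The bar middles are about 69 mm for copper (69 expected) and 4 mm for green (5 expected).
- **Guard:** It is upright, with its centre about 42 mm beyond the groove's end.
- **Keeper:** It is upright on the mat with its top at 69.5 mm (70 expected), close to the mat's centre.
- **Bystanders:** I touched none of the vials, the beaker, the wash bottle, the tip box or the red bar. They look in place, though I did not re-measure them.

**Disagreement:** In the last check the top camera put copper, green and the guard about 2 mm to one side of the groove line, but the white bar only 0.1 mm off. The wrist close-ups show the bars centred in the V, so I put this down to camera calibration.

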